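Load lifting-eye nuts into a push-and-turn degreasing canister

TASK

Get the lifting-eye nuts ready for degreasing: press and turn the child-resistant cap off the empty steel canister, hang every nut by its eye on the hooks of the dipping carrier, one to a hook, and stand the loaded carrier in the canister. Then put the cap back and press and turn it until it is locked, never forcing it, and leave the pliers, pouch and spray bottle where they are.

Things in the scene. Friction and masses are not known exactly. Their poses are not given: they have to be found in the camera images.
- canister: steel canister 124 mm across, screwed to the bench by its foot (136 mm), mouth 116 mm across. Origin at the centre of its underside; inside floor 6 mm above that. Four short bayonet tracks stand out from its neck on its own +x, +y, -x and -y sides, each marked by a dark upright dash on the wall below
- mouth (a point): centre of the canister's rim, 122 mm above its underside. To close: lower the cap with its bar about 45 degrees counter-clockwise of a locked direction (any of the four) until it rests on the sprung ring, press it down 6 to 8 mm, turn clockwise until its lugs meet their end stops, and let go: the spring lifts it behind the teeth
- cap: black push-and-turn cap, 146 mm across, 46 mm high, 0.16 kg, locked at the start. Origin: centre of the skirt's underside, z up; 111 mm above the canister's origin when locked, 112 mm when it sits unlocked on the sprung ring. Four lugs inside the skirt under its +x, +y, -x, -y. Locked, its x lies along x or y of the canister, either way round. Sideways play about 1.7 mm
- seal (a joint): black sprung ring on the canister's rim that pushes the cap up: m pressed down, 0 free, about 0.001 under the locked cap, 0.009 at the bottom; 5 N at first, 12 N at the bottom. To unlock, press the cap straight down 5 to 8 mm, keep it down and turn it 45 degrees (33 to 60) counter-clockwise seen from above, then lift. Unpressed, a tooth stops the turn: do not force it
- cap_bar (a point): centre of the cap's straight grip bar (84 mm long along the cap's x, 14 mm thick along y, 23 mm high), 35 mm above the cap's origin; the bar's top is 11.5 mm above this point, the cap's flat top 10.5 mm below it. x runs along the bar
- carrier: steel dipping carrier: round foot 64 mm across, 8 mm upright spine, square black grip on top, four hooks 90 degrees apart; 110 mm high, 102 mm across, 0.35 kg. Origin at the centre of the foot's underside, z up; hook0 points along its x
- carrier_grip (a point): centre of the carrier's square grip (14 x 14 mm, 26 mm high, sides along the carrier's x and y), 97 mm above the foot's underside
- hook0 (a point): seat of hook 0 of the carrier: the lowest part of a 6 mm round bar, 38 mm from the spine's axis at 0 degrees from the carrier's x, 60 mm above the foot's underside (bar's middle). From the spine the bar slopes down to this seat; from 41 mm out it turns up to a tip 49 mm out and 8 mm higher (bar's middle)
- hook1 (a point): seat of hook 1 of the carrier: the lowest part of a 6 mm round bar, 38 mm from the spine's axis at 90 degrees from the carrier's x, 60 mm above the foot's underside (bar's middle). From the spine the bar slopes down to this seat; from 41 mm out it turns up to a tip 49 mm out and 8 mm higher (bar's middle)
- hook2 (a point): seat of hook 2 of the carrier: the lowest part of a 6 mm round bar, 38 mm from the spine's axis at 180 degrees from the carrier's x, 60 mm above the foot's underside (bar's middle). From the spine the bar slopes down to this seat; from 41 mm out it turns up to a tip 49 mm out and 8 mm higher (bar's middle)
- hook3 (a point): seat of hook 3 of the carrier: the lowest part of a 6 mm round bar, 38 mm from the spine's axis at 270 degrees from the carrier's x, 60 mm above the foot's underside (bar's middle). From the spine the bar slopes down to this seat; from 41 mm out it turns up to a tip 49 mm out and 8 mm higher (bar's middle)
- eye0 (a point): lifting-eye nut 0, plain steel: an upright ring (45 mm outside, 25 mm hole, 10 mm thick round bar) on a round base 25 mm across; 48 mm tall, 0.1 kg, may be absent. This point is the centre of the ring's hole, 25.5 mm above the underside of the base and 22.5 mm below the top of the ring; x is the axis of the hole (the 10 mm thickness), z points from the base to the top of the ring
- eye1 (a point): lifting-eye nut 1, plain steel: an upright ring (45 mm outside, 25 mm hole, 10 mm thick round bar) on a round base 25 mm across; 48 mm tall, 0.1 kg, may be absent. This point is the centre of the ring's hole, 25.5 mm above the underside of the base and 22.5 mm below the top of the ring; x is the axis of the hole (the 10 mm thickness), z points from the base to the top of the ring
- eye2 (a point): lifting-eye nut 2, plain steel: an upright ring (45 mm outside, 25 mm hole, 10 mm thick round bar) on a round base 25 mm across; 48 mm tall, 0.1 kg, may be absent. This point is the centre of the ring's hole, 25.5 mm above the underside of the base and 22.5 mm below the top of the ring; x is the axis of the hole (the 10 mm thickness), z points from the base to the top of the ring
- eye3 (a point): lifting-eye nut 3, plain steel: an upright ring (45 mm outside, 25 mm hole, 10 mm thick round bar) on a round base 25 mm across; 48 mm tall, 0.1 kg, may be absent. This point is the centre of the ring's hole, 25.5 mm above the underside of the base and 22.5 mm below the top of the ring; x is the axis of the hole (the 10 mm thickness), z points from the base to the top of the ring
- pliers: pliers lying at the left front of the cradle, a bystander; origin at the centre of the underside
- pouch: small black nylon pouch lying at the left rear, a bystander; origin at the centre of the underside
- spray: short frosted spray bottle 52 mm across, 100 mm high, standing left of the canister, a bystander; origin at the centre of the underside
- bench_cradle_post (a joint): the cradle's tall padded post left of the canister (about 60 x 50 mm, 190 mm high), pushed to the left along its slot; 0.22 m is the far left end, where its middle is at y = 0.29, x = 0.52. The cradle is flat and free in front of the canister (x 0.37 to 0.52, y 0.06 to 0.21): room for the cap

How it is judged:
By the outcome, as a careful person would: the job done as asked, in the order asked, and still so for the second after the job is handed in, with the robot touching nothing.
Of nut0, nut1, nut2, nut3 only 3 to 4 are there at a start; the rules pass over those that are not, and their reading is None.
At some moment in a run one of carrier may be knocked a few centimetres aside while the robot is not near it.
It also fails if it takes over 208 s, if anything falls off the work surface, if the arm or the gripper's body presses on something with over 40 N, if the wrist force passes 120 N, or if a joint passes its speed limit or range.

ROBOT

A 6-joint arm with a two-finger parallel gripper is mounted at the origin on a cart in front of the work surface, level with it; the furniture and walls round the work are solid. World frame = base frame: x ahead of the robot, y to its left, z up, the work surface at z = 0. Lengths are in m, angles in rad, forces in N, time in s.
With the tool pointing down it reaches from about 0.3 to 0.775 m from the base axis. Payload 14.6 kg.
Tool frame: the origin (TCP) lies at the very end of the fingers, on their centre line; the grasp point (between the pads) lies 19 mm behind it; z points along the fingers, y is the line along which they close (so a half turn about z gives the same grasp; the last joint's range is limited). The gripper opens to 94 mm and grips with 3 to 60 N. Pads are 16 mm wide; open, the fingers measure 119 mm over their backs; the gripper's body (75 mm by 177 mm) begins 78 mm behind the grasp point.
Start: joints at [1.242, 0.3, 1.521, -0, 1.321, -0.067], TCP at [0.142, 0.531, 0.205] pointing down, gripper open.
Joint ranges: [-3.03, 3.03], [-0.79, 2.21], [0.23, 2.52], [-1.04, 4.18], [0, 3.07], [-2.55, 2.55]. Speed limits (rad/s): [2.22, 2.22, 2.57, 3.14, 3.14, 3.14].

INTERFACE

Orientations are given as [roll, pitch, yaw] about the fixed x, y, z axes, in that order (R = Rz(yaw) Ry(pitch) Rx(roll)).
In Python, from station import ctrl gives the robot as it stands.
- The arm moves only by the tool move_arm, never from a script. Its argument "increments" is a list of rows, each a list of 7 numbers: the opening, from 0 (shut) to 1 (fully open), then the shift along the tool's x, y, z in units of 50 mm (1.0 is 50 mm), then the turn, a rotation vector about the tool's x, y, z in rad. In form: [[claw, tx, ty, tz, rx, ry, rz], ...]. A call has 1 to 20 rows; each row shifts and turns the commanded pose from where the row before left it, along the tool's axes as they then stand; what a row does not reach is not made up. A row lasts 1/10 s, in which the tool goes at most 50 mm and 8.59 degrees, less where a joint would pass 70% of its speed; a pose out of reach is approached as far as the arm can. A call is refused whole if a number of a shift passes 1 or a number of a turn 0.15, either way. A call with a gripper value outside its range is refused whole. The fingers move at their own pace and stop on an object; "force" is the grip in N (left out, the last holds). Time passes only in rows, so rows that do not move let the fingers close. It gives the time, the measured TCP pose, the force, the opening and the grip force at its end, in the units of the state.
- ctrl.get_obs(): the state, without advancing time (a new reading comes with each control period).
- ctrl.camera(name): name is "scene" or "top"; returns a dict with "color" (480x640x3 uint8, blue, green, red), "K" (3x3 intrinsics, pixels), "pose" (4x4, takes a point from camera to world coordinates). Camera axes: x right, y down, z forward; pixel columns grow to the right and rows downward; lengths in m; the calibration is good to about 2 mm. A picture is of the moment at which its call begins. There is no depth.
- ctrl.hand_in(): hands the job in; it is judged then, once.
Trained networks look in a picture, given as the dict that the camera call returned (one of the last four; its "shot" number tells which), for a name from the list of things; names that differ only in an ending like _2 or _b are one class to them, and where a whole thing is asked for, a point or a joint stands for the part that bears it (a point fixed in the world has none). Each returns a list of dicts, best first, with "conf" (0 to 1); they miss things now and then, are a little off and sometimes report something else, mostly with a low value. They report only what shows in the picture. A call takes as long as a camera call.
- ctrl.cut_out(name, picture): "mask" (480x640 bool, what is visible of it) and "centre" ([row, column] in pixels, amid what is visible of it).
The state is a dict: "time_s": time; "qpos": joint angles; "joint_vel": joint speeds; "tau": joint torques, N m; "ee_pos": TCP position; "eef_rot": TCP orientation; "force": force on the tool from outside, world axes, zero at the start; "moment": the same for the moment, N m; "grip_width": finger opening in m; "grip_force": force on a finger pad.
Only numpy, scipy, OpenCV 4.12 (cv2) and the standard library are available. Lean on these libraries where they do the work, as an engineer would, in place of code of your own. Each camera call takes 0.05 s, during which the arm holds its last target. There are 200 camera calls.

## Working session

There is one attempt and no reset: what is moved stays moved. The work goes in short steps, Python scripts to look and compute and a tool call to move; the robot and the scene stay as the last step left them, time stands still between calls to the robot, and variables do not carry over. Pictures are saved under pics/ and viewed, at most 14 in all, crops included, and the job is handed in when it is done.

Besides the shell and the picture viewer there is one more tool, called after "Call:" by a JSON object that holds its "fn" and its "kwargs". move_arm: Moves the arm, as the interface text tells. Its arguments: {"type":"object","properties":{"increments":{"type":"array","items":{"type":"array","items":{"type":"number"}}},"force":{"type":"number"}},"required":["increments"]}

```bash
ls; mkdir -p pics; cat > h.py <<'E'
import numpy as np, cv2
from station import ctrl
from scipy.spatial.transform import Rotation as R
def shot(n,save=None):
    p=ctrl.camera(n)
    if save: cv2.imwrite('pics/'+save,p['color'])
    return p
def ray(p,rc):
    d=np.linalg.inv(p['K'])@[rc[1],rc[0],1]; P=np.array(p['pose'])
    return P[:3,3],P[:3,:3]@d
def atz(p,rc,z):
    o,d=ray(p,rc); return o+d*(z-o[2])/d[2]
def proj(p,X):
    P=np.array(p['pose']); c=P[:3,:3].T@(np.array(X)-P[:3,3]); u=p['K']@c; return u[:2]/u[2]
E
python3 - <<'E'
from h import *
o=ctrl.get_obs(); print({k:np.round(v,3) for k,v in o.items()})
for n in('scene','top'):
    p=shot(n,n+'0.png'); print(n,np.round(p['pose'],3).tolist(),np.round(p['K'],1).tolist())
    for t in['canister','cap','cap_bar','carrier','carrier_grip','hook0','eye0','pliers','pouch','spray','bench_cradle_post']:
        print(t,[(round(float(d['conf']),2),np.round(d['centre']).tolist(),int(d['mask'].sum()),np.round(atz(p,d['centre'],0),3).tolist()[:2]) for d in ctrl.cut_out(t,p)])
E
```

```text
pics
{'time_s': np.float64(0.0), 'qpos': array([ 1.242,  0.3  ,  1.522,  0.   ,  1.321, -0.067]), 'joint_vel': array([ 0.001, -0.   ,  0.001, -0.001, -0.002, -0.002]), 'tau': array([-1.0000e-03, -5.3181e+01, -3.5273e+01,  7.1000e-02,  2.4000e-02,
       -0.0000e+00]), 'ee_pos': array([0.142, 0.531, 0.205]), 'eef_rot': array([-3.14, -0.  ,  2.88]), 'force': array([ 0.364, -0.009,  0.024]), 'moment': array([ 0.008, -0.013,  0.039]), 'grip_force': np.float64(0.0), 'grip_width': np.float64(0.094)}
scene [[-0.877, -0.261, 0.404, -0.002], [-0.481, 0.454, -0.75, 0.964], [0.013, -0.852, -0.524, 0.76], [0.0, 0.0, 0.0, 1.0]] [[545.1, 0.0, 318.9], [0.0, 545.1, 229.7], [0.0, 0.0, 1.0]]
canister [(0.83, [269.0, 281.0], 948, [0.576, 0.078]), (0.51, [211.0, 326.0], 396, [0.613, -0.223])]
cap [(0.92, [228.0, 264.0], 2263, [0.716, -0.06]), (0.16, [290.0, 246.0], 3988, [0.601, 0.186])]
cap_bar [(0.67, [231.0, 266.0], 2198, [0.703, -0.05])]
carrier [(0.64, [217.0, 326.0], 269, [0.597, -0.193])]
carrier_grip [(0.73, [208.0, 328.0], 431, [0.615, -0.239])]
hook0 [(0.96, [215.0, 325.0], 363, [0.605, -0.2])
[... 581 characters left out ...]
], 255, [0.544, 0.097])]
cap_bar []
carrier [(0.91, [222.0, 413.0], 711, [0.585, -0.172]), (0.26, [281.0, 168.0], 734, [0.442, 0.355])]
carrier_grip [(0.75, [222.0, 415.0], 791, [0.586, -0.175])]
hook0 [(0.84, [220.0, 414.0], 836, [0.59, -0.173])]
eye0 [(0.71, [228.0, 481.0], 166, [0.576, -0.32]), (0.5, [294.0, 404.0], 163, [0.427, -0.152]), (0.46, [294.0, 452.0], 142, [0.43, -0.254]), (0.45, [284.0, 354.0], 124, [0.446, -0.043])]
pliers [(0.8, [284.0, 162.0], 949, [0.436, 0.366])]
pouch [(0.89, [192.0, 170.0], 1081, [0.64, 0.365])]
spray [(0.75, [196.0, 221.0], 528, [0.634, 0.251]), (0.3, [295.0, 404.0], 137, [0.426, -0.152])]
bench_cradle_post [(0.67, [240.0, 201.0], 2505, [0.535, 0.289])]
```

```bash
python3 - <<'E'
import cv2
a=cv2.imread('pics/scene0.png');b=cv2.imread('pics/top0.png')
cv2.imwrite('pics/s1.png',cv2.resize(a[130:430,120:520],None,fx=2,fy=2,interpolation=cv2.INTER_CUBIC))
cv2.imwrite('pics/t1.png',cv2.resize(b[120:345,220:520],None,fx=2.66,fy=2.66,interpolation=cv2.INTER_CUBIC))
E
```

```text
(no output)
```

View pics/s1.png

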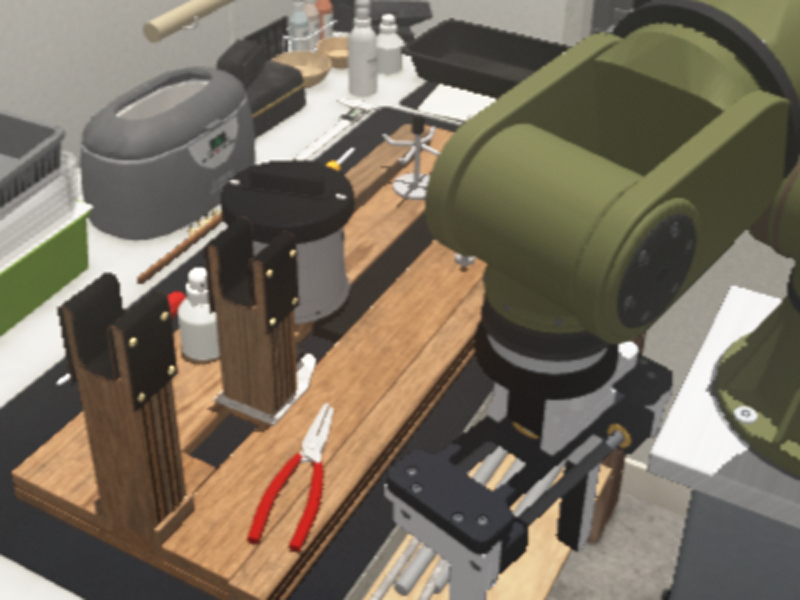

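View pics/t1.png

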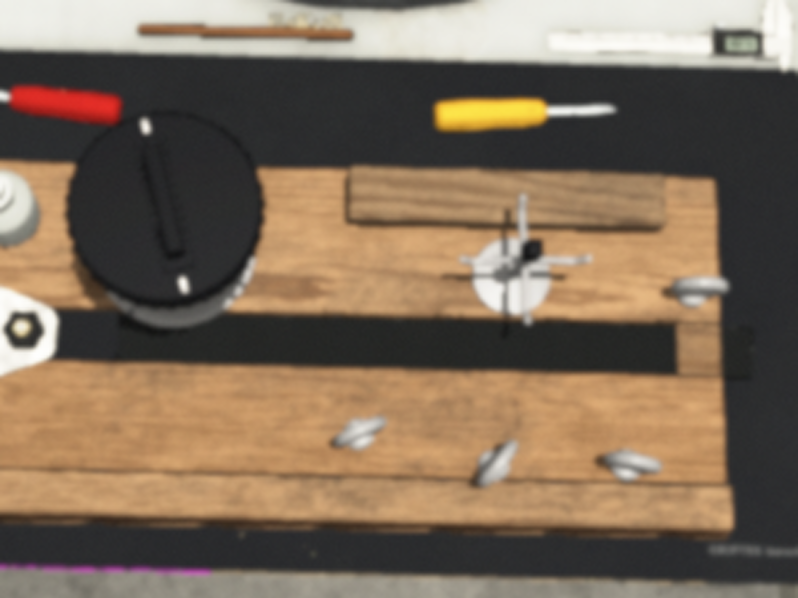

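The scene view shows two posts, with the sliding one about (249,291), the locked cap at (264,228), pliers, spray, and the carrier at (326,215). The top view shows four nuts, at (481,228), (404,294), (452,294) and (354,284), and the carrier at (413,222). The cap has white marks at the ends of its bar, at (275,167) and (289,227).

```bash
cat >> h.py <<'E'
def tri(p,a,q,b):
    o1,d1=ray(p,a);o2,d2=ray(q,b)
    s=np.linalg.lstsq(np.c_[d1,-d2],o2-o1,rcond=None)[0]
    x,y=o1+d1*s[0],o2+d2*s[1]; return (x+y)/2,np.linalg.norm(x-y)
E
python3 - <<'E'
from h import *
s=shot('scene');t=shot('top')
def T(n,a,b):
    X,e=tri(s,a,t,b);print(n,np.round(X,4),round(e,4))
S=lambda x,y:(130+y/2,120+x/2)
U=lambda x,y:(120+y/2.6633,220+x/2.66)
T('mark far',S(237,182),U(146,126))
T('mark near',S(341,196),U(183,286))
m=ctrl.cut_out('spray',s)[0];n=ctrl.cut_out('spray',t)[0];T('spray',m['centre'],n['centre'])
T('pliertip',S(330,406),U(-1000,0)) if 0 else None
m=ctrl.cut_out('bench_cradle_post',s)[0]['mask'];n=ctrl.cut_out('bench_cradle_post',t)[0]['mask']
for k in(m,n):
    r,c=np.nonzero(k);print('post',r.min(),r.max(),c.min(),c.max())
    print('extremes',[(int(c[i]),int(r[i])) for i in (r.argmin(),r.argmax(),c.argmin(),c.argmax())])
T('carrier grip top',S(418,118),U(533,242))
T('carrier foot',S(413,186),U(511,277))
for z in(0,.02,.04): print('expect post base',z,proj(s,[.52,.29,z]),proj(t,[.52,.29,z+.19]))
b=cv2.imread('pics/top0.png')
cv2.imwrite('pics/t2.png',cv2.resize(b[150:350,100:300],None,fx=3,fy=3,interpolation=cv2.INTER_CUBIC))
E
```

```text
mark far [0.658  0.1233 0.1328] 0.0043
mark near [0.5384 0.0923 0.1338] 0.0011
spray [0.6259 0.2475 0.0273] 0.0117
post 238 341 221 276
extremes [(241, 238), (246, 341), (221, 254), (276, 309)]
post 209 262 168 240
extremes [(171, 209), (206, 262), (168, 238), (240, 239)]
carrier grip top [ 0.5831 -0.1704  0.1017] 0.0059
carrier foot [ 0.5824 -0.1695 -0.0027] 0.0035
expect post base 0 [248.61493878 329.82484261] [179.24125559 228.77013212]
expect post base 0.02 [248.07431642 322.36374663] [176.58937192 226.57603623]
expect post base 0.04 [247.52333728 314.75971733] [173.83277703 224.29530513]
```

View pics/t2.png

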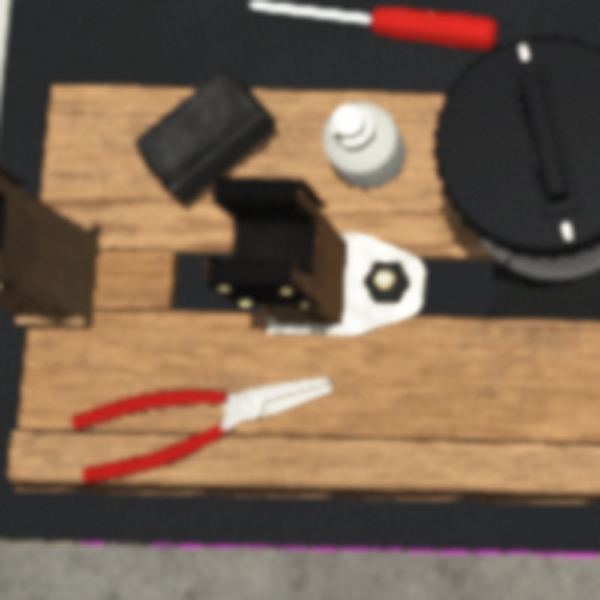

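Call:
{"fn": "move_arm", "kwargs": {"increments": [[1, 0, 0, -0.8, 0, 0, 0], [1, 0, 0, -0.7, 0, 0, 0.14], [1, 0, 0, 0, 0, 0, 0.15], [1, 0, 0, 0, 0, 0, 0.15], [1, 0, 0, 0, 0, 0, 0.15], [1, 0, 0, 0, 0, 0, 0.15], [1, 0, 0, 0, 0, 0, 0.15], [1, 0, 0, 0, 0, 0, 0.15], [1, 0, 0, 0, 0, 0, 0.15], [1, 0, 0, 0, 0, 0, 0.15], [1, 0, 0, 0, 0, 0, 0.15], [1, 0, 0, 0, 0, 0, 0.15], [1, 0, 0, 0, 0, 0, 0.15], [1, 0, 0, 0, 0, 0, 0.15], [1, 0, 0, 0, 0, 0, 0.15], [1, 0, 0, 0, 0, 0, 0.15], [1, 0, 0, 0, 0, 0, 0.15], [1, 0, 0, 0, 0, 0, 0.15], [1, 0, 0, 0, 0, 0, 0.08]], "force": 60}}

```text
time_s: 3.4
ee_pos: [0.1424, 0.5312, 0.2804]
eef_rot: [3.142, 0.0, 0.258]
force: [-0.1, 0.2, 0.4]
grip_width: 0.094
grip_force: 0.0
```

Call:
{"fn": "move_arm", "kwargs": {"increments": [[1, 0.42, 0.65, 0, 0, 0, 0], [1, 0.42, 0.65, 0, 0, 0, 0], [1, 0.42, 0.65, 0, 0, 0, 0], [1, 0.42, 0.65, 0, 0, 0, 0], [1, 0.42, 0.65, 0, 0, 0, 0], [1, 0.42, 0.65, 0, 0, 0, 0], [1, 0.42, 0.65, 0, 0, 0, 0], [1, 0.42, 0.65, 0, 0, 0, 0], [1, 0.42, 0.65, 0, 0, 0, 0], [1, 0.42, 0.65, 0, 0, 0, 0], [1, 0.42, 0.65, 0, 0, 0, 0], [1, 0.42, 0.65, 0, 0, 0, 0], [1, 0.42, 0.65, 0, 0, 0, 0], [1, 0.42, 0.65, 0, 0, 0, 0], [1, 0.42, 0.65, 0, 0, 0, 0], [1, 0.42, 0.65, 0, 0, 0, 0], [1, 0, 0, 0, 0, 0, 0]]}}

```text
time_s: 5.1
ee_pos: [0.6026, 0.1119, 0.2792]
eef_rot: [3.141, 0.001, 0.256]
force: [-0.7, -0.2, -0.3]
grip_width: 0.0939
grip_force: 0.0
```

```bash
python3 - <<'E'
from h import *
t=shot('top','top2.png');s=shot('scene','sc2.png')
U=lambda x,y:(120+y/2.6633,220+x/2.66)
im=cv2.imread('pics/top0.png');g=cv2.cvtColor(im,6)
def blob(c,r=6,img=g):
    x,y=int(round(c[1])),int(round(c[0]));w=img[y-r:y+r+1,x-r:x+r+1].astype(float);w=np.clip(w-90,0,None)
    yy,xx=np.mgrid[y-r:y+r+1,x-r:x+r+1];return (yy*w).sum()/w.sum(),(xx*w).sum()/w.sum()
for z in(.1345,.1365):
    a=[atz(t,blob(U(*q),5),z) for q in((146,126),(183,286))];d=a[0]-a[1]
    print(np.round(a,4).tolist(),'c',np.round((a[0]+a[1])/2,4),np.degrees(np.arctan2(d[1],d[0])),np.linalg.norm(d))
g2=cv2.cvtColor(cv2.imread('pics/scene0.png'),6)
a=[atz(s,blob(q,4,g2),.1355) for q in((221,238.5),(228,290.5))];d=a[0]-a[1]
print('scene',np.round(a,4).tolist(),'c',np.round((a[0]+a[1])/2,4),np.degrees(np.arctan2(d[1],d[0])),np.linalg.norm(d))
E
```

```text
[[0.6598, 0.1254, 0.1345], [0.5404, 0.093, 0.1345]] c [0.6001 0.1092 0.1345] 15.173606023822813 0.12368344640358517
[[0.6592, 0.1252, 0.1365], [0.54, 0.0929, 0.1365]] c [0.5996 0.1091 0.1365] 15.17360602382282 0.12345222163666003
scene [[0.6577, 0.1265, 0.1355], [0.5381, 0.0942, 0.1355]] c [0.5979 0.1104 0.1355] 15.111082239334783 0.12383127154969438
```

Call:
{"fn": "move_arm", "kwargs": {"increments": [[1, -0.08, 0.02, 0, 0, 0, -0.008], [1, 0, 0, 0.6, 0, 0, 0], [1, 0, 0, 0.6, 0, 0, 0], [1, 0, 0, 0.6, 0, 0, 0], [1, 0, 0, 0.5, 0, 0, 0], [1, 0, 0, 0.3, 0, 0, 0], [1, 0, 0, 0.2, 0, 0, 0], [0.1, 0, 0, 0, 0, 0, 0], [0, 0, 0, 0, 0, 0, 0], [0, 0, 0, 0, 0, 0, 0], [0, 0, 0, 0, 0, 0, 0], [0, 0, 0, 0, 0, 0, 0], [0, 0, 0, 0, 0, 0, 0], [0, 0, 0, 0, 0, 0, 0], [0, 0, 0, 0, 0, 0, 0]], "force": 50}}

```text
time_s: 6.7
ee_pos: [0.597, 0.113, 0.1405]
eef_rot: [-3.142, 0.0, 0.268]
force: [-0.1, 0.2, 0.0]
grip_width: 0.0334
grip_force: 0.0
```

Call:
{"fn": "move_arm", "kwargs": {"increments": [[0.4, 0.02, 0.07, 0, 0, 0, 0.004], [0.4, 0, 0, 0.04, 0, 0, 0], [0, 0, 0, 0, 0, 0, 0], [0, 0, 0, 0, 0, 0, 0], [0, 0, 0, 0, 0, 0, 0], [0, 0, 0, 0, 0, 0, 0], [0, 0, 0, 0, 0, 0, 0], [0, 0, 0, 0, 0, 0, 0]], "force": 50}}

```text
time_s: 7.5
ee_pos: [0.599, 0.1095, 0.1384]
eef_rot: [3.141, 0.0, 0.264]
force: [2.0, -5.9, -1.3]
grip_width: 0.014
grip_force: 50.0
```

Call:
{"fn": "move_arm", "kwargs": {"increments": [[0, 0, 0.015, 0.03, 0, 0, 0], [0, 0, 0, 0.03, 0, 0, 0], [0, 0, 0, 0.03, 0, 0, 0], [0, 0, 0, 0.03, 0, 0, 0], [0, 0, 0, 0.01, 0, 0, 0], [0, 0, 0, 0, 0, 0, 0], [0, 0, 0, 0, 0, 0, 0]]}}

```text
time_s: 8.2
ee_pos: [0.5991, 0.1095, 0.1327]
eef_rot: [-3.141, -0.001, 0.264]
force: [-4.6, -0.7, 8.2]
grip_width: 0.0135
grip_force: 50.0
```

Call:
{"fn": "move_arm", "kwargs": {"increments": [[0, 0, 0, 0.02, 0, 0, 0], [0, 0, 0, 0, 0, 0, -0.05], [0, 0, 0, 0, 0, 0, -0.05], [0, 0, 0, 0, 0, 0, -0.05], [0, 0, 0, 0, 0, 0, -0.05], [0, 0, 0, 0, 0, 0, -0.05], [0, 0, 0, 0, 0, 0, -0.05]]}}

```text
time_s: 8.9
ee_pos: [0.5998, 0.1096, 0.1321]
eef_rot: [3.141, -0.003, 0.566]
force: [0.1, -0.5, 9.0]
grip_width: 0.0138
grip_force: 50.1
```

Turning freely; finish the turn and lift.

Call:
{"fn": "move_arm", "kwargs": {"increments": [[0, 0, 0, 0, 0, 0, -0.05], [0, 0, 0, 0, 0, 0, -0.05], [0, 0, 0, 0, 0, 0, -0.05], [0, 0, 0, 0, 0, 0, -0.05], [0, 0, 0, 0, 0, 0, -0.05], [0, 0, 0, 0, 0, 0, -0.05], [0, 0, 0, 0, 0, 0, -0.05], [0, 0, 0, 0, 0, 0, -0.05], [0, 0, 0, 0, 0, 0, -0.05], [0, 0, 0, 0, 0, 0, -0.03], [0, 0, 0, 0, 0, 0, 0], [0, 0, 0, -0.05, 0, 0, 0], [0, 0, 0, -0.05, 0, 0, 0], [0, 0, 0, -0.1, 0, 0, 0], [0, 0, 0, -0.1, 0, 0, 0], [0, 0, 0, 0, 0, 0, 0]]}}

```text
time_s: 10.5
ee_pos: [0.5992, 0.1094, 0.1463]
eef_rot: [3.141, -0.0, 1.044]
force: [-0.5, -0.1, -2.0]
grip_width: 0.0134
grip_force: 50.0
```

Call:
{"fn": "move_arm", "kwargs": {"increments": [[0, 0, 0, -0.4, 0, 0, 0], [0, 0, 0, -0.5, 0, 0, 0], [0, 0, 0, -0.3, 0, 0, 0], [0, 0, 0, 0, 0, 0, 0.12], [0, 0, 0, 0, 0, 0, 0.12], [0, 0, 0, 0, 0, 0, 0.12], [0, 0, 0, 0, 0, 0, 0.12], [0, 0, 0, 0, 0, 0, 0.12], [0, 0, 0, 0, 0, 0, 0.12], [0, 0, 0, 0, 0, 0, 0.12], [0, 0, 0, 0, 0, 0, 0.12], [0, 0, 0, 0, 0, 0, 0.084], [0, -0.5, -0.06, 0, 0, 0, 0], [0, -0.5, -0.06, 0, 0, 0, 0], [0, -0.5, -0.07, 0, 0, 0, 0], [0, -0.5, -0.07, 0, 0, 0, 0], [0, -0.5, -0.07, 0, 0, 0, 0], [0, -0.4, -0.08, 0, 0, 0, 0], [0, -0.28, 0, 0, 0, 0, 0], [0, 0, 0, 0, 0, 0, 0]]}}

```text
time_s: 12.5
ee_pos: [0.4391, 0.1299, 0.206]
eef_rot: [-3.142, 0.0, 0.0]
force: [0.2, 0.3, -1.3]
grip_width: 0.0134
grip_force: 50.0
```

Call:
{"fn": "move_arm", "kwargs": {"increments": [[0, 0, 0, 0.5, 0, 0, 0], [0, 0, 0, 0.6, 0, 0, 0], [0, 0, 0, 0.6, 0, 0, 0], [0, 0, 0, 0.6, 0, 0, 0], [0, 0, 0, 0.5, 0, 0, 0], [0, 0, 0, 0.4, 0, 0, 0], [0, 0, 0, 0, 0, 0, 0], [0, 0, 0, 0, 0, 0, 0]]}}

```text
time_s: 13.3
ee_pos: [0.4406, 0.1297, 0.0462]
eef_rot: [3.142, 0.0, -0.0]
force: [-0.1, -1.0, -0.4]
grip_width: 0.0137
grip_force: 50.0
```

Call:
{"fn": "move_arm", "kwargs": {"increments": [[0, 0, 0, 0.15, 0, 0, 0], [0, 0, 0, 0.13, 0, 0, 0], [0, 0, 0, 0.03, 0, 0, 0], [0, 0, 0, 0.03, 0, 0, 0], [0, 0, 0, 0.02, 0, 0, 0], [0, 0, 0, 0, 0, 0, 0]]}}

```text
time_s: 13.9
ee_pos: [0.4402, 0.1297, 0.028]
eef_rot: [-3.142, -0.0, -0.0]
force: [-0.6, -0.3, -1.8]
grip_width: 0.0136
grip_force: 50.0
```

Call:
{"fn": "move_arm", "kwargs": {"increments": [[0, 0, 0, 0.02, 0, 0, 0], [0, 0, 0, 0.02, 0, 0, 0], [0.3, 0, 0, 0, 0, 0, 0], [0.4, 0, 0, 0, 0, 0, 0], [0.4, 0, 0, 0, 0, 0, 0], [0.4, 0, 0, 0, 0, 0, 0], [0.5, 0, 0, -0.4, 0, 0, 0], [0.6, 0, 0, -0.6, 0, 0, 0], [0.7, 0, 0, -0.8, 0, 0, 0], [0.7, 0, 0, -0.9, 0, 0, 0], [0.7, 0, 0, -0.9, 0, 0, 0], [0.7, 0, 0, -0.9, 0, 0, 0], [0.7, 0, 0, 0, 0, 0, 0]]}}

```text
time_s: 15.2
ee_pos: [0.4418, 0.1301, 0.2565]
eef_rot: [-3.14, -0.009, -0.0]
force: [1.5, -0.4, -0.2]
grip_width: 0.0653
grip_force: 0.0
```

```bash
python3 - <<'E'
from h import *
t=shot('top','top3.png');s=shot('scene','sc3.png')
for n,p in(('t',t),('s',s)):
    for k in('eye0','carrier','carrier_grip','cap'):
        print(n,k,[(round(float(d['conf']),2),np.round(d['centre'],1).tolist(),int(d['mask'].sum()),np.round(atz(p,d['centre'],.0255),3).tolist()[:2]) for d in ctrl.cut_out(k,p)])
b=t['color'];a=s['color']
x=cv2.resize(b[175:335,330:530],None,fx=4,fy=4,interpolation=cv2.INTER_CUBIC)[:600]
cv2.imwrite('pics/t3.png',x)
cv2.imwrite('pics/s3.png',cv2.resize(a[150:350,220:480],None,fx=3,fy=3,interpolation=cv2.INTER_CUBIC))
E
```

```text
t eye0 [(0.71, [281.6, 355.3], 127, [0.448, -0.045]), (0.69, [227.7, 479.2], 181, [0.57, -0.309]), (0.61, [295.7, 402.7], 170, [0.421, -0.144]), (0.51, [293.6, 454.4], 146, [0.428, -0.253])]
t carrier [(0.6, [176.2, 259.9], 201, [0.673, 0.165]), (0.19, [293.5, 403.4], 139, [0.426, -0.146])]
t carrier_grip [(0.7, [219.0, 415.7], 859, [0.586, -0.173]), (0.47, [193.3, 168.0], 1141, [0.629, 0.361]), (0.27, [199.2, 289.4], 3044, [0.623, 0.099])]
t cap [(0.68, [285.7, 264.0], 882, [0.435, 0.146])]
s eye0 [(0.59, [196.3, 353.3], 145, [0.566, -0.297]), (0.57, [236.7, 376.9], 149, [0.42, -0.131]), (0.56, [254.8, 350.7], 106, [0.442, -0.025]), (0.5, [211.8, 394.1], 154, [0.431, -0.272]), (0.2, [242.0, 269.2], 2689, [0.642, 0.025])]
s carrier [(0.79, [218.0, 328.3], 448, [0.571, -0.153])]
s carrier_grip [(0.58, [219.4, 327.3], 410, [0.569, -0.145])]
s cap [(0.9, [297.4, 319.2], 2722, [0.43, 0.154]), (0.18, [238.8, 267.1], 242, [0.655, 0.015])]
```

View pics/t3.png

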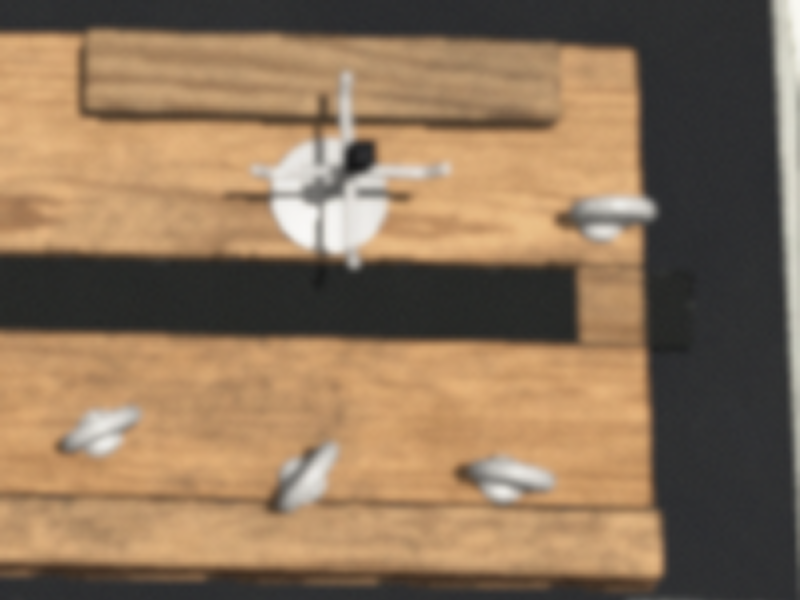

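View pics/s3.png

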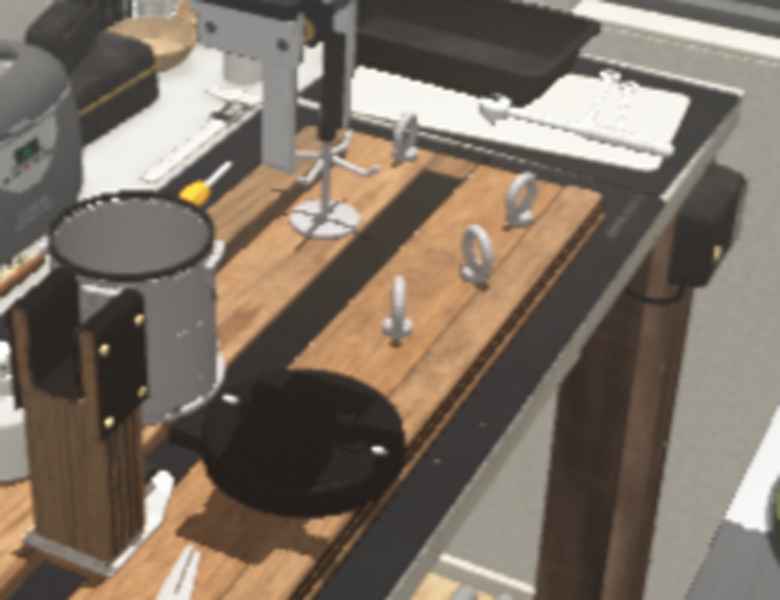

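The top view shows four upright nuts, at full-image pixels about (355,282), (403,296), (454,294) and (479,228). The carrier stands at (413,220), with its hooks roughly along the world axes. The scene view shows the open canister, and the cap resting on the cradle in front of it. Next I fit models to the silhouettes.

```bash
cat > fit.py <<'E'
from h import *
from scipy.optimize import minimize
F=4
def torus():
    u,v=np.meshgrid(np.linspace(0,2*np.pi,90),np.linspace(0,2*np.pi,24));r=17.5+5*np.cos(v)
    a=np.c_[(5*np.sin(v)).ravel(),(r*np.cos(u)).ravel(),(25.5+r*np.sin(u)).ravel()]
    u,z,k=np.meshgrid(np.linspace(0,2*np.pi,60),[0,2,4,6],[.3,.6,.8,1]);b=np.c_[(12.5*k*np.cos(u)).ravel(),(12.5*k*np.sin(u)).ravel(),z.ravel()]
    return np.r_[a,b]/1000
def tube(a,b,r,n=40):
    a,b=np.array(a,float),np.array(b,float);d=(b-a)/np.linalg.norm(b-a);e=np.cross(d,[.3,.5,.81]);e/=np.linalg.norm(e);f=np.cross(d,e)
    t,u=np.meshgrid(np.linspace(0,1,n),np.linspace(0,2*np.pi,16));return a+t.ravel()[:,None]*(b-a)+r*(np.cos(u).ravel()[:,None]*e+np.sin(u).ravel()[:,None]*f)
def carrier(tilt=10):
    L=[tube([0,0,0],[0,0,85],4,80)]
    u,k,z=np.meshgrid(np.linspace(0,2*np.pi,120),np.linspace(0,1,32),[0,3]);L.append(np.c_[(32*k*np.cos(u)).ravel(),(32*k*np.sin(u)).ravel(),z.ravel()])
    g=np.linspace(-7,7,15);z=np.linspace(84,110,27);A,B=np.meshgrid(g,z)
    for s in(-7,7): L+=[np.c_[A.ravel(),0*A.ravel()+s,B.ravel()],np.c_[0*A.ravel()+s,A.ravel(),B.ravel()]]
    A,B=np.meshgrid(g,g);L.append(np.c_[A.ravel(),B.ravel(),0*A.ravel()+110])
    for i in range(4):
        h=np.r_[tube([2,0,60+tilt],[38,0,60],3),tube([38,0,60],[41,0,60],3,6),tube([41,0,60],[49,0,68],3,14)]
        L.append(h@R.from_euler('z',90*i,degrees=True).as_matrix().T)
    return np.concatenate(L)/1000
def render(p,pts,q,box):
    X=pts@R.from_euler('z',q[2]).as_matrix().T+[q[0],q[1],0]
    P=np.array(p['pose']);c=(X-P[:3,3])@P[:3,:3];u=c@p['K'].T;u=u[:,:2]/u[:,2:]
    r0,r1,c0,c1=box;m=np.zeros(((r1-r0)*F,(c1-c0)*F),np.uint8)
    i=np.floor((u+.5-[c0,r0])*F).astype(int);ok=((i>=0)&(i<[m.shape[1],m.shape[0]])).all(1);i=i[ok];m[i[:,1],i[:,0]]=1
    m=cv2.morphologyEx(m,cv2.MORPH_CLOSE,np.ones((3,3),np.uint8))
    return cv2.resize(m.astype(np.float32),(c1-c0,r1-r0),interpolation=cv2.INTER_AREA)
def fit(views,pts,q0,yaws):
    V=[]
    for p,m in views:
        r,c=np.nonzero(m);b=(r.min()-12,r.max()+13,c.min()-12,c.max()+13);V.append((p,m[b[0]:b[1],b[2]:b[3]].astype(np.float32),b))
    def cost(q):
        s=0
        for p,m,b in V:
            g=cv2.GaussianBlur(render(p,pts,q,b),(0,0),.8);h=cv2.GaussianBlur(m,(0,0),.8);s+=((g-h)**2).sum()/m.sum()
        return s
    best=None
    for y in yaws:
        w=minimize(cost,[q0[0],q0[1],y],method='Nelder-Mead',options=dict(initial_simplex=np.array([q0[0],q0[1],y])+np.array([[0,0,0],[.006,0,0],[0,.006,0],[0,0,.2]]),xatol=1e-4,fatol=1e-4,maxiter=120))
        if best is None or w.fun<best.fun:best=w
    return best.x,best.fun
E
cat > find.py <<'E'
from fit import *
import sys
def match(p,name,guess,z,tol=.04):
    L=[(np.linalg.norm(atz(p,d['centre'],z)[:2]-guess),d) for d in ctrl.cut_out(name,p) if d['mask'].sum()<1500]
    L=[l for l in L if l[0]<tol]; return min(L,key=lambda l:l[0])[1] if L else None
if __name__=='__main__':
    t=shot('top');s=shot('scene')
    for i,g in enumerate(([.446,-.037],[.421,-.138],[.429,-.262],[.567,-.303])):
        V=[(p,d['mask']) for p,d in((p,match(p,'eye0',np.array(g),.0255)) for p in(t,s)) if d is not None]
        q,f=fit(V,torus(),g,np.linspace(0,np.pi,7)[:-1]);print('nut',i,len(V),np.round(q,4),'deg',round(np.degrees(q[2])%180,1),round(f,3))
        for v in V: print('   single',np.round(fit([v],torus(),q,[q[2]])[0],4))
    for tilt in(6,14,22):
      V=[(p,d['mask']) for p,d in((t,match(t,'carrier_grip',np.array([.586,-.17]),.03)),(s,match(s,'carrier',np.array([.571,-.153]),.03))) if d is not None]
      q,f=fit(V,carrier(tilt),[.583,-.17],[0,.3,-.3]);print('carrier',len(V),tilt,np.round(q,4),round(f,3))
    T=tri(s,(150+399/3,220+230/3),t,(0,0)) if 0 else None
    for a in((150+399/3,220+230/3),(150+451/3,220+378/3)): print('capmark',atz(s,a,.0245))
E
python3 find.py
```

```text
nut 0 2 [ 0.4472 -0.043   0.3864] deg 22.1 0.113
   single [ 0.4472 -0.043   0.3864]
   single [ 0.4473 -0.0431  0.3847]
nut 1 2 [ 0.4254 -0.1513  0.8314] deg 47.6 0.116
   single [ 0.4254 -0.1513  0.8314]
   single [ 0.4248 -0.1499  0.7946]
nut 2 2 [ 0.4279 -0.2581 -0.1392] deg 172.0 0.078
   single [ 0.4279 -0.2586 -0.1427]
   single [ 0.4284 -0.258  -0.1332]
nut 3 2 [ 0.5702 -0.315   0.0623] deg 3.6 0.077
   single [ 0.5702 -0.3154  0.0245]
   single [ 0.5691 -0.3119  0.0722]
carrier 2 6 [ 0.58   -0.1671  0.028 ] 0.167
carrier 2 14 [ 0.5797 -0.1667  0.0247] 0.212
carrier 2 22 [ 0.5799 -0.1671  0.0275] 0.25
capmark [0.49859909 0.13346431 0.0245    ]
capmark [0.37632898 0.1337077  0.0245    ]
```

Call:
{"fn": "move_arm", "kwargs": {"increments": [[1, 0, 0, 0, 0, 0, -0.13], [1, 0, 0, 0, 0, 0, -0.13], [1, 0, 0, 0, 0, 0, -0.126], [1, -0.2, 0.55, 0, 0, 0, 0], [1, -0.2, 0.55, 0, 0, 0, 0], [1, -0.2, 0.55, 0, 0, 0, 0], [1, -0.2, 0.55, 0, 0, 0, 0], [1, -0.2, 0.55, 0, 0, 0, 0], [1, -0.2, 0.5, 0, 0, 0, 0], [1, 0, 0, 0.5, 0, 0, 0], [1, 0, 0, 0.7, 0, 0, 0], [1, 0, 0, 0.7, 0, 0, 0], [1, 0, 0, 0.7, 0, 0, 0], [1, 0, 0, 0.7, 0, 0, 0], [1, 0, 0, 0.5, 0, 0, 0], [1, 0, 0, 0.1, 0, 0, 0], [1, 0, 0, 0, 0, 0, 0], [1, 0, 0, 0, 0, 0, 0], [1, 0, 0, 0, 0, 0, 0]], "force": 20}}

```text
time_s: 18.4
ee_pos: [0.4464, -0.0435, 0.0572]
eef_rot: [3.14, -0.002, 0.386]
force: [-0.2, -0.3, 1.1]
grip_width: 0.094
grip_force: 0.0
```

Call:
{"fn": "move_arm", "kwargs": {"increments": [[1, 0.02, 0, 0.4, 0, 0, 0], [1, 0, 0, 0.37, 0, 0, 0], [1, 0, 0, 0.2, 0, 0, 0], [0.4, 0, 0, 0, 0, 0, 0], [0.2, 0, 0, 0, 0, 0, 0], [0.2, 0, 0, 0, 0, 0, 0], [0.2, 0, 0, 0, 0, 0, 0], [0.2, 0, 0, 0, 0, 0, 0], [0.2, 0, 0, 0, 0, 0, 0], [0.2, 0, 0, 0, 0, 0, 0]], "force": 20}}

```text
time_s: 19.4
ee_pos: [0.4468, -0.0431, 0.0077]
eef_rot: [3.141, -0.0, 0.386]
force: [0.0, -0.1, 1.4]
grip_width: 0.0444
grip_force: 20.0
```

Call:
{"fn": "move_arm", "kwargs": {"increments": [[0.2, 0, 0, -0.3, 0, 0, 0], [0.2, 0, 0, -0.6, 0, 0, 0], [0.2, 0, 0, -0.8, 0, 0, 0], [0.2, 0, 0, -0.6, 0, 0, -0.1], [0.2, 0, 0, 0, 0, 0, -0.14], [0.2, 0, 0, 0, 0, 0, -0.14], [0.2, 0, 0, 0, 0, 0, -0.14], [0.2, 0, 0, 0, 0, 0, -0.14], [0.2, 0, 0, 0, 0, 0, -0.14], [0.2, 0, 0, 0, 0, 0, -0.14], [0.2, 0, 0, 0, 0, 0, -0.14], [0.2, 0, 0, 0, 0, 0, -0.133], [0.2, -0.15, 0.4, 0, 0, 0, 0], [0.2, -0.16, 0.45, 0, 0, 0, 0], [0.2, -0.16, 0.45, 0, 0, 0, 0], [0.2, -0.16, 0.45, 0, 0, 0, 0], [0.2, -0.16, 0.45, 0, 0, 0, 0], [0.2, -0.16, 0.4, 0, 0, 0, 0], [0.2, 0, 0, 0, 0, 0, 0], [0.2, 0, 0, 0, 0, 0, 0]]}}

```text
time_s: 21.4
ee_pos: [0.5774, -0.0868, 0.1218]
eef_rot: [-3.14, -0.0, 1.599]
force: [-0.2, 0.2, -1.7]
grip_width: 0.0444
grip_force: 20.0
```

```bash
cat > car.py <<'E'
from find import *
# usage: car.py gx gy yaw : where the carrier is, fitted in each view
g=np.array([float(v) for v in sys.argv[1:4]])
t=shot('top','tlast.png');s=shot('scene','slast.png');V=[]
for n,p in(('t',t),('s',s)):
    L=[d for k in('carrier','carrier_grip') for d in ctrl.cut_out(k,p) if np.linalg.norm(atz(p,d['centre'],.03)[:2]-g[:2])<.07 and d['mask'].sum()<1500]
    if L:
        d=max(L,key=lambda d:d['conf']);V.append((p,d['mask']));q,f=fit(V[-1:],carrier(6),g[:2],[g[2]]);print(n,round(float(d['conf']),2),d['mask'].sum(),np.round(q,4),round(f,3))
if len(V)>1:print('both',[np.round(v,4) for v in fit(V,carrier(6),g[:2],[g[2]])])
print(np.round(ctrl.get_obs()['ee_pos'],4),ctrl.get_obs()['eef_rot'])
E
python3 car.py .58 -.167 .028; python3 -c "
import cv2
a=cv2.imread('pics/slast.png');cv2.imwrite('pics/s4.png',cv2.resize(a[120:320,230:430],None,fx=3,fy=3,interpolation=cv2.INTER_CUBIC))"
```

```text
s 0.94 341 [ 0.5795 -0.1657  0.471 ] 0.322
[ 0.5776 -0.0867  0.1227] [3.14137455e+00 2.61148193e-05 1.59896273e+00]
```

View pics/s4.png

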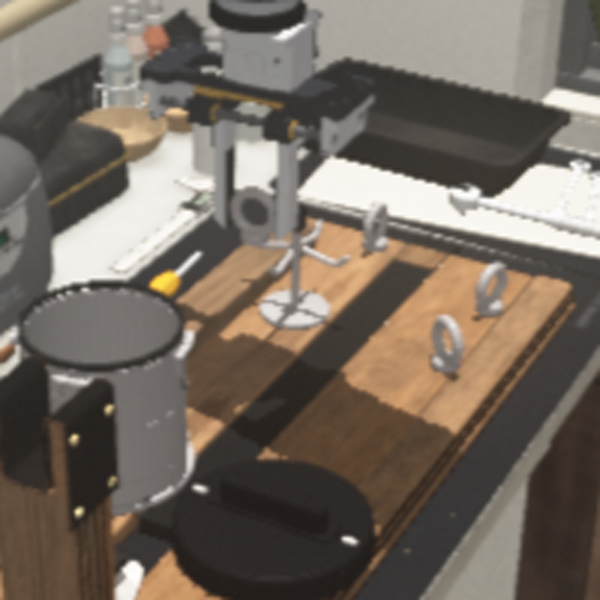

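The picture shows nut 0 held upright at crop (252,213), with the carrier unmoved at (295,270).

Call:
{"fn": "move_arm", "kwargs": {"increments": [[0.2, 0, 0, 0.4, 0, 0, 0], [0.2, 0, 0, 0.5, 0, 0, 0], [0.2, 0, 0.02, 0.4, 0, 0, 0], [0.2, 0, 0, 0.22, 0, 0, 0], [0.2, 0, 0, 0, 0, 0, 0], [0.2, -0.2, 0, 0, 0, 0, 0], [0.2, -0.2, 0, 0, 0, 0, 0], [0.2, -0.15, 0, 0, 0, 0, 0], [0.2, -0.15, 0, 0, 0, 0, 0], [0.2, -0.1, 0, 0, 0, 0, 0], [0.2, 0, 0, 0, 0, 0, 0], [0.2, 0, 0, 0, 0, 0, 0]]}}

```text
time_s: 22.9
ee_pos: [0.58, -0.1268, 0.0464]
eef_rot: [-3.142, -0.0, 1.599]
force: [0.4, 0.2, -0.3]
grip_width: 0.0444
grip_force: 20.0
```

```bash
python3 -c "
from h import *
s=shot('scene');t=shot('top')
x=np.hstack([cv2.resize(p['color'][r:r+80,c:c+80],None,fx=5,fy=5,interpolation=cv2.INTER_CUBIC) for p,r,c in((s,165,285),(t,180,370))]);cv2.imwrite('pics/a5.png',x);print(ctrl.get_obs()['force'])"
```

```text
[-0.09698843 -0.3460887  -1.10257389]
```

View pics/a5.png

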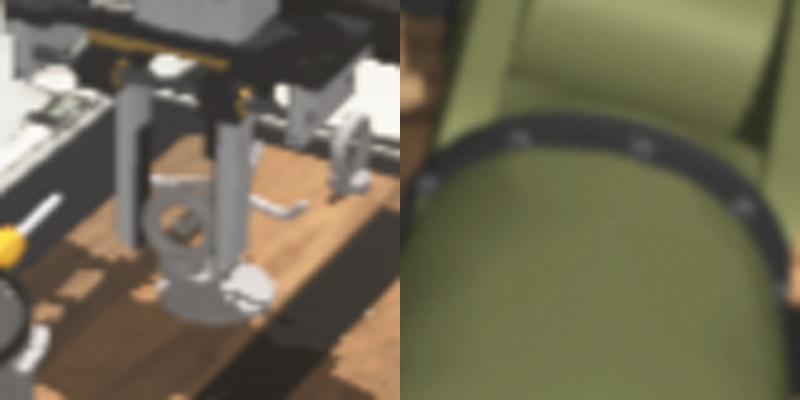

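Hook 1's tip shows inside the ring's hole, at (185,222) in the left half. Lowering.

Call:
{"fn": "move_arm", "kwargs": {"increments": [[0.2, 0, 0, 0.1, 0, 0, 0], [0.2, 0, 0, 0.1, 0, 0, 0], [0.2, 0, 0, 0.04, 0, 0, 0], [0.2, 0, 0, 0.02, 0, 0, 0], [0.2, 0, 0, 0, 0, 0, 0], [0.2, 0, 0, 0, 0, 0, 0]]}}

```text
time_s: 23.6
ee_pos: [0.58, -0.1269, 0.0334]
eef_rot: [-3.142, 0.0, 1.599]
force: [-0.0, -1.5, -0.2]
grip_width: 0.0447
grip_force: 20.0
```

Call:
{"fn": "move_arm", "kwargs": {"increments": [[0.2, 0, 0, 0.01, 0, 0, 0], [0.55, 0, 0, 0, 0, 0, 0], [0.62, 0, 0, 0, 0, 0, 0], [0.62, 0, 0, 0, 0, 0, 0], [0.62, 0, 0, -0.2, 0, 0, 0], [0.62, 0, 0, -0.4, 0, 0, 0], [0.62, 0, 0, -0.7, 0, 0, 0], [0.62, 0, 0, -0.9, 0, 0, 0], [0.62, 0, 0, -0.9, 0, 0, 0], [0.62, 0, 0, -0.3, 0, 0, 0], [0.62, 0, 0, 0, 0, 0, 0]]}}

```text
time_s: 24.7
ee_pos: [0.5808, -0.127, 0.2063]
eef_rot: [3.137, 0.002, 1.599]
force: [0.0, 0.1, -0.4]
grip_width: 0.0584
grip_force: 0.0
```

Call:
{"fn": "move_arm", "kwargs": {"increments": [[1, 0, 0, 0, 0, 0, 0.13], [1, 0, 0, 0, 0, 0, 0.13], [1, 0, 0, 0, 0, 0, 0.13], [1, 0, 0, 0, 0, 0, 0.13], [1, 0, 0, 0, 0, 0, 0.13], [1, 0, 0, 0, 0, 0, 0.129], [1, -0.4, -0.3, 0, 0, 0, 0], [1, -0.42, -0.33, 0, 0, 0, 0], [1, -0.42, -0.33, 0, 0, 0, 0], [1, -0.42, -0.33, 0, 0, 0, 0], [1, -0.42, -0.33, 0, 0, 0, 0], [1, -0.39, -0.33, 0, 0, 0, 0], [1, 0, 0, 0.6, 0, 0, 0], [1, 0, 0, 0.7, 0, 0, 0], [1, 0, 0, 0.7, 0, 0, 0], [1, 0, 0, 0.6, 0, 0, 0], [1, 0, 0, 0.4, 0, 0, 0], [1, 0, 0, 0, 0, 0, 0], [1, 0, 0, 0, 0, 0, 0]]}}

```text
time_s: 26.6
ee_pos: [0.4242, -0.1504, 0.0529]
eef_rot: [-3.14, 0.0, 0.82]
force: [-0.3, 0.5, 1.3]
grip_width: 0.0936
grip_force: 0.0
```

```bash
python3 car.py .58 -.167 .028; python3 -c "
import cv2,numpy as np
a=cv2.imread('pics/slast.png');b=cv2.imread('pics/tlast.png');cv2.imwrite('pics/a6.png',np.hstack([cv2.resize(a[165:265,280:380],None,fx=4,fy=4,interpolation=cv2.INTER_CUBIC),cv2.resize(b[180:280,370:470],None,fx=4,fy=4,interpolation=cv2.INTER_CUBIC)]))"
```

```text
t 0.76 726 [ 0.5798 -0.1683  0.0528] 0.116
s 0.97 431 [ 0.5764 -0.1637  0.1059] 0.228
both [array([ 0.5785, -0.1674,  0.0459]), np.float64(0.3775)]
[ 0.4248 -0.1507  0.0536] [ 3.14038761e+00 -4.13723529e-04  8.19856914e-01]
```

View pics/a6.png

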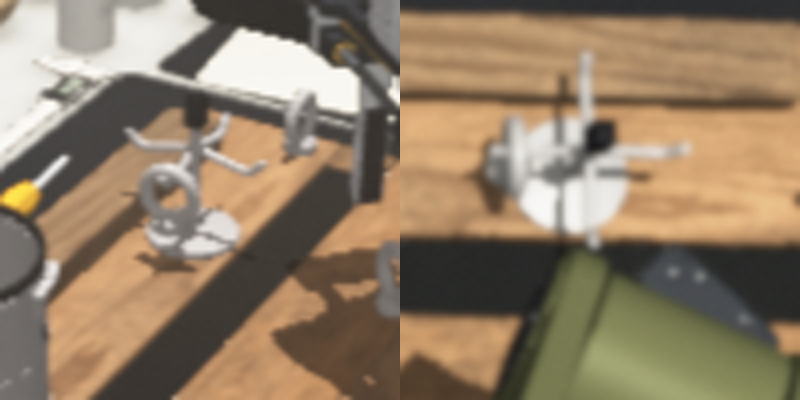

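The left half shows nut 0 hanging on hook 1 at (170,200), with the carrier in place.

Call:
{"fn": "move_arm", "kwargs": {"increments": [[1, 0, 0, 0.4, 0, 0, 0], [1, 0, 0, 0.35, 0, 0, 0], [1, 0, 0, 0.16, 0, 0, 0], [0.4, 0, 0, 0, 0, 0, 0], [0.2, 0, 0, 0, 0, 0, 0], [0.2, 0, 0, 0, 0, 0, 0], [0.2, 0, 0, 0, 0, 0, 0], [0.2, 0, 0, 0, 0, 0, 0], [0.2, 0, 0, 0, 0, 0, 0], [0.2, 0, 0, 0, 0, 0, 0]]}}

```text
time_s: 27.9
ee_pos: [0.4247, -0.1507, 0.0077]
eef_rot: [3.141, -0.0, 0.82]
force: [0.3, -0.2, 2.0]
grip_width: 0.0445
grip_force: 20.0
```

Call:
{"fn": "move_arm", "kwargs": {"increments": [[0.2, 0, 0, -0.3, 0, 0, 0], [0.2, 0, 0, -0.6, 0, 0, 0], [0.2, 0, 0, -0.8, 0, 0, 0], [0.2, 0, 0, -0.6, 0, 0, -0.1], [0.2, 0, 0, 0, 0, 0, -0.14], [0.2, 0, 0, 0, 0, 0, -0.14], [0.2, 0, 0, 0, 0, 0, -0.14], [0.2, 0, 0, 0, 0, 0, -0.14], [0.2, 0, 0, 0, 0, 0, -0.126], [0.2, -0.29, 0.4, 0, 0, 0, 0], [0.2, -0.35, 0.53, 0, 0, 0, 0], [0.2, -0.35, 0.53, 0, 0, 0, 0], [0.2, -0.35, 0.53, 0, 0, 0, 0], [0.2, -0.35, 0.54, 0, 0, 0, 0], [0.2, -0.35, 0.54, 0, 0, 0, 0], [0.2, 0, 0, 0, 0, 0, 0], [0.2, 0, 0, 0, 0, 0, 0]]}}

```text
time_s: 29.6
ee_pos: [0.581, -0.247, 0.1215]
eef_rot: [-3.14, -0.001, 1.606]
force: [0.1, -0.9, -1.9]
grip_width: 0.0445
grip_force: 20.0
```

```bash
python3 car.py .579 -.1675 .035
```

```text
t 0.87 740 [ 0.5804 -0.1685  0.0413] 0.093
s 0.68 354 [ 0.5777 -0.1642  0.0398] 0.287
both [array([ 0.58  , -0.1674,  0.0313]), np.float64(0.424)]
[ 0.5812 -0.2469  0.1229] [3.14129355e+00 2.15369667e-04 1.60596481e+00]
```

Call:
{"fn": "move_arm", "kwargs": {"increments": [[0.2, 0, 0, 0.4, 0, 0, 0], [0.2, 0, 0, 0.5, 0, 0, 0], [0.2, 0, 0, 0.4, 0, 0, 0], [0.2, 0, 0, 0.24, 0, 0, 0], [0.2, 0, 0, 0, 0, 0, 0], [0.2, 0.2, 0, 0, 0, 0, 0], [0.2, 0.2, 0, 0, 0, 0, 0], [0.2, 0.15, 0, 0, 0, 0, 0], [0.2, 0.15, 0, 0, 0, 0, 0], [0.2, 0.1, 0, 0, 0, 0, 0], [0.2, 0, 0, 0, 0, 0, 0], [0.2, 0, 0, 0, 0, 0, 0]]}}

```text
time_s: 31.1
ee_pos: [0.5801, -0.2072, 0.0456]
eef_rot: [3.141, 0.0, 1.606]
force: [0.8, -0.1, -0.6]
grip_width: 0.0448
grip_force: 20.0
```

No contact force, so I lower and release as before.

Call:
{"fn": "move_arm", "kwargs": {"increments": [[0.2, 0, 0, 0.1, 0, 0, 0], [0.2, 0, 0, 0.09, 0, 0, 0], [0.2, 0, 0, 0.04, 0, 0, 0], [0.2, 0, 0, 0.02, 0, 0, 0], [0.2, 0, 0, 0, 0, 0, 0], [0.2, 0, 0, 0, 0, 0, 0]]}}

```text
time_s: 31.7
ee_pos: [0.5802, -0.2073, 0.0333]
eef_rot: [3.141, 0.0, 1.606]
force: [-1.5, 0.5, 3.4]
grip_width: 0.0443
grip_force: 20.0
```

Call:
{"fn": "move_arm", "kwargs": {"increments": [[0.55, 0, 0, 0, 0, 0, 0], [0.62, 0, 0, 0, 0, 0, 0], [0.62, 0, 0, 0, 0, 0, 0], [0.62, 0, 0, -0.2, 0, 0, 0], [0.62, 0, 0, -0.4, 0, 0, 0], [0.62, 0, 0, -0.7, 0, 0, 0], [0.62, 0, 0, -0.9, 0, 0, 0], [0.62, 0, 0, -0.9, 0, 0, 0], [0.62, 0, 0, -0.3, 0, 0, 0], [0.62, 0, 0, 0, 0, 0, 0]]}}

```text
time_s: 32.7
ee_pos: [0.5808, -0.2075, 0.2063]
eef_rot: [3.137, 0.002, 1.606]
force: [-0.1, 1.1, -1.2]
grip_width: 0.0581
grip_force: 0.0
```

Call:
{"fn": "move_arm", "kwargs": {"increments": [[1, 0, 0, 0, 0, 0, 0.145], [1, 0, 0, 0, 0, 0, 0.145], [1, 0, 0, 0, 0, 0, 0.145], [1, 0, 0, 0, 0, 0, 0.145], [1, 0, 0, 0, 0, 0, 0.145], [1, 0, 0, 0, 0, 0, 0.145], [1, 0, 0, 0, 0, 0, 0.145], [1, 0, 0, 0, 0, 0, 0.145], [1, 0, 0, 0, 0, 0, 0.145], [1, 0, 0, 0, 0, 0, 0.145], [1, 0, 0, 0, 0, 0, 0.145], [1, 0, 0, 0, 0, 0, 0.15], [1, -0.4, 0.2, 0, 0, 0, 0], [1, -0.5, 0.25, 0, 0, 0, 0], [1, -0.5, 0.25, 0, 0, 0, 0], [1, -0.5, 0.25, 0, 0, 0, 0], [1, -0.5, 0.25, 0, 0, 0, 0], [1, -0.49, 0.22, 0, 0, 0, 0], [1, 0, 0, 0, 0, 0, 0]]}}

```text
time_s: 34.6
ee_pos: [0.4248, -0.2578, 0.2019]
eef_rot: [-3.141, 0.002, -0.141]
force: [0.8, 0.6, 0.1]
grip_width: 0.0939
grip_force: 0.0
```

Call:
{"fn": "move_arm", "kwargs": {"increments": [[1, 0, 0, 0.6, 0, 0, 0], [1, 0, 0, 0.7, 0, 0, 0], [1, 0, 0, 0.7, 0, 0, 0], [1, 0, 0, 0.6, 0, 0, 0], [1, 0, 0, 0.4, 0, 0, 0], [1, 0, 0, 0, 0, 0, 0], [1, 0, 0, 0, 0, 0, 0]]}}

```text
time_s: 35.3
ee_pos: [0.4273, -0.2572, 0.0529]
eef_rot: [-3.141, 0.001, -0.139]
force: [0.9, -0.7, 1.0]
grip_width: 0.0939
grip_force: 0.0
```

```bash
python3 car.py .58 -.168 .035
```

```text
t 0.83 596 [ 0.5801 -0.168   0.0427] 0.224
s 0.82 319 [ 0.5767 -0.1645  0.073 ] 0.385
both [array([ 0.5791, -0.167 ,  0.013 ]), np.float64(0.6363)]
[ 0.4274 -0.2576  0.0537] [ 3.14100247e+00 -1.13187455e-03 -1.39239877e-01]
```

Call:
{"fn": "move_arm", "kwargs": {"increments": [[1, 0, 0, 0.4, 0, 0, 0], [1, 0, 0, 0.35, 0, 0, 0], [1, 0, 0, 0.16, 0, 0, 0], [0.4, 0, 0, 0, 0, 0, 0], [0.2, 0, 0, 0, 0, 0, 0], [0.2, 0, 0, 0, 0, 0, 0], [0.2, 0, 0, 0, 0, 0, 0], [0.2, 0, 0, 0, 0, 0, 0], [0.2, 0, 0, 0, 0, 0, 0], [0.2, 0, 0, 0, 0, 0, 0]]}}

```text
time_s: 36.6
ee_pos: [0.4272, -0.2576, 0.0076]
eef_rot: [3.141, -0.0, -0.139]
force: [0.0, 0.1, 1.4]
grip_width: 0.0447
grip_force: 20.0
```

Call:
{"fn": "move_arm", "kwargs": {"increments": [[0.2, 0, 0, -0.3, 0, 0, 0], [0.2, 0, 0, -0.6, 0, 0, 0], [0.2, 0, 0, -0.8, 0, 0, 0], [0.2, 0, 0, -0.6, 0, 0, -0.08], [0.2, 0, 0, 0, 0, 0, -0.097], [0.2, 0.3, -0.33, 0, 0, 0, 0], [0.2, 0.3, -0.33, 0, 0, 0, 0], [0.2, 0.3, -0.34, 0, 0, 0, 0], [0.2, 0.3, -0.34, 0, 0, 0, 0], [0.2, 0.32, -0.34, 0, 0, 0, 0], [0.2, 0, 0, 0, 0, 0, 0], [0.2, 0, 0, 0, 0, 0, 0], [0.2, 0, 0, 0, 0, 0, 0]]}}

```text
time_s: 37.9
ee_pos: [0.4994, -0.1711, 0.1223]
eef_rot: [-3.142, 0.0, 0.037]
force: [-0.6, -0.7, -1.1]
grip_width: 0.0444
grip_force: 20.0
```

```bash
python3 car.py .58 -.168 .035;  python3 -c "
import cv2,numpy as np
a=cv2.imread('pics/slast.png');b=cv2.imread('pics/tlast.png');cv2.imwrite('pics/a7.png',np.hstack([cv2.resize(a[150:250,280:380],None,fx=4,fy=4,interpolation=cv2.INTER_CUBIC),cv2.resize(b[180:280,370:470],None,fx=4,fy=4,interpolation=cv2.INTER_CUBIC)]))"
```

```text
t 0.52 230 [ 0.6042 -0.1586 -0.3423] 2.015
s 0.94 399 [ 0.5786 -0.1643  0.0221] 0.227
both [array([ 0.5811, -0.1664,  0.0048]), np.float64(2.3792)]
[ 0.4997 -0.171   0.1225] [ 3.14152376e+00 -6.86447607e-05  3.73015425e-02]
```

View pics/a7.png

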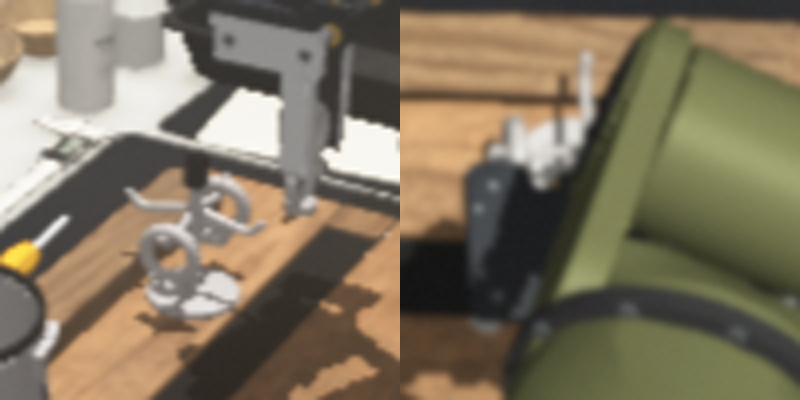

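Two nuts hang, on hook 1 at (170,255) and hook 3 at (225,205), left half. The carrier hasn't moved.

Call:
{"fn": "move_arm", "kwargs": {"increments": [[0.2, 0, -0.03, 0.4, 0, 0, 0], [0.2, 0, 0, 0.5, 0, 0, 0], [0.2, 0, 0, 0.4, 0, 0, 0], [0.2, 0, 0, 0.23, 0, 0, 0], [0.2, 0, 0, 0, 0, 0, 0], [0.2, 0.2, 0, 0, 0, 0, 0], [0.2, 0.2, 0, 0, 0, 0, 0], [0.2, 0.18, 0, 0, 0, 0, 0], [0.2, 0.15, 0, 0, 0, 0, 0], [0.2, 0.1, 0, 0, 0, 0, 0], [0.2, 0, 0, 0, 0, 0, 0], [0.2, 0, 0, 0, 0, 0, 0]]}}

```text
time_s: 39.4
ee_pos: [0.5411, -0.1675, 0.0458]
eef_rot: [-3.142, 0.0, 0.038]
force: [0.3, 0.1, -1.2]
grip_width: 0.0444
grip_force: 20.0
```

Call:
{"fn": "move_arm", "kwargs": {"increments": [[0.2, 0, 0.02, 0.1, 0, 0, 0], [0.2, 0, 0, 0.09, 0, 0, 0], [0.2, 0, 0, 0.04, 0, 0, 0], [0.2, 0, 0, 0.02, 0, 0, 0], [0.2, 0, 0, 0, 0, 0, 0], [0.2, 0, 0, 0, 0, 0, 0]]}}

```text
time_s: 40.0
ee_pos: [0.5413, -0.1686, 0.0335]
eef_rot: [3.141, -0.0, 0.038]
force: [-0.1, -1.2, -0.7]
grip_width: 0.0443
grip_force: 20.0
```

Call:
{"fn": "move_arm", "kwargs": {"increments": [[0.55, 0, 0, 0, 0, 0, 0], [0.62, 0, 0, 0, 0, 0, 0], [0.62, 0, 0, 0, 0, 0, 0], [0.62, 0, 0, -0.2, 0, 0, 0], [0.62, 0, 0, -0.4, 0, 0, 0], [0.62, 0, 0, -0.7, 0, 0, 0], [0.62, 0, 0, -0.9, 0, 0, 0], [0.62, 0, 0, -0.9, 0, 0, 0], [0.62, 0, 0, -0.3, 0, 0, 0], [0.62, 0, 0, 0, 0, 0, 0], [0.62, 0, 0, 0, 0, 0, 0]]}}

```text
time_s: 41.1
ee_pos: [0.541, -0.1684, 0.2028]
eef_rot: [-3.141, 0.001, 0.038]
force: [0.8, 0.6, -0.2]
grip_width: 0.0581
grip_force: 0.0
```

Call:
{"fn": "move_arm", "kwargs": {"increments": [[1, 0, 0, 0, 0, 0, -0.02], [1, 0.06, 0.45, 0, 0, 0, 0], [1, 0.07, 0.5, 0, 0, 0, 0], [1, 0.07, 0.5, 0, 0, 0, 0], [1, 0.07, 0.5, 0, 0, 0, 0], [1, 0.07, 0.5, 0, 0, 0, 0], [1, 0.07, 0.5, 0, 0, 0, 0], [1, 0, 0, 0.5, 0, 0, 0], [1, 0, 0, 0.7, 0, 0, 0], [1, 0, 0, 0.7, 0, 0, 0], [1, 0, 0, 0.6, 0, 0, 0], [1, 0, 0, 0.45, 0, 0, 0], [1, 0, 0, 0, 0, 0, 0], [1, 0, 0, 0, 0, 0, 0]]}}

```text
time_s: 42.5
ee_pos: [0.5701, -0.3146, 0.0557]
eef_rot: [-3.141, 0.001, 0.058]
force: [0.9, -0.8, 1.6]
grip_width: 0.0937
grip_force: 0.0
```

```bash
python3 car.py .58 -.168 .035; python3 - <<'E'
from find import *
t=shot('top')
d=match(t,'eye0',np.array([.57,-.315]),.0255)
if d: print(d['conf'],fit([(t,d['mask'])],torus(),[.57,-.315],[.06]))
b=cv2.imread('pics/tlast.png')
E
```

```text
t 0.77 615 [ 0.5811 -0.1681  0.0306] 0.232
s 0.91 420 [ 0.5771 -0.1637  0.0581] 0.211
both [array([ 0.5799, -0.167 ,  0.0282]), np.float64(0.4936)]
[ 0.5706 -0.3148  0.0569] [ 3.14079946e+00 -1.18400563e-03  5.78553942e-02]
```

Call:
{"fn": "move_arm", "kwargs": {"increments": [[1, 0, 0, 0.4, 0, 0, 0], [1, 0, 0, 0.38, 0, 0, 0], [1, 0, 0, 0.2, 0, 0, 0], [0.4, 0, 0, 0, 0, 0, 0], [0.2, 0, 0, 0, 0, 0, 0], [0.2, 0, 0, 0, 0, 0, 0], [0.2, 0, 0, 0, 0, 0, 0], [0.2, 0, 0, 0, 0, 0, 0], [0.2, 0, 0, 0, 0, 0, 0], [0.2, 0, 0, 0, 0, 0, 0]]}}

```text
time_s: 43.9
ee_pos: [0.5704, -0.3148, 0.0072]
eef_rot: [3.141, -0.0, 0.058]
force: [-0.9, -0.6, 1.9]
grip_width: 0.0444
grip_force: 20.0
```

Call:
{"fn": "move_arm", "kwargs": {"increments": [[0.2, 0, 0, -0.3, 0, 0, 0], [0.2, 0, 0, -0.6, 0, 0, 0], [0.2, 0, 0, -0.8, 0, 0, 0.023], [0.2, 0, 0, -0.6, 0, 0, 0], [0.2, 0.3, -0.4, 0, 0, 0, 0], [0.2, 0.3, -0.5, 0, 0, 0, 0], [0.2, 0.3, -0.5, 0, 0, 0, 0], [0.2, 0.3, -0.5, 0, 0, 0, 0], [0.2, 0.3, -0.5, 0, 0, 0, 0], [0.2, 0.39, -0.53, 0, 0, 0, 0], [0.2, 0, 0, 0, 0, 0, 0], [0.2, 0, 0, 0, 0, 0, 0], [0.2, 0, 0, 0, 0, 0, 0]]}}

```text
time_s: 45.2
ee_pos: [0.6592, -0.1657, 0.1224]
eef_rot: [3.141, 0.0, 0.034]
force: [-0.5, -0.2, -0.9]
grip_width: 0.0444
grip_force: 20.0
```

```bash
python3 car.py .58 -.168 .035;  python3 -c "
import cv2,numpy as np
a=cv2.imread('pics/slast.png');b=cv2.imread('pics/tlast.png');cv2.imwrite('pics/a8.png',np.hstack([cv2.resize(a[150:250,280:380],None,fx=4,fy=4,interpolation=cv2.INTER_CUBIC),cv2.resize(b[180:280,370:470],None,fx=4,fy=4,interpolation=cv2.INTER_CUBIC)]))"
```

```text
s 0.87 297 [ 0.5783 -0.165   0.0717] 0.44
[ 0.6594 -0.1654  0.1221] [ 3.14157229e+00 -1.96666214e-05  3.40939374e-02]
```

View pics/a8.png

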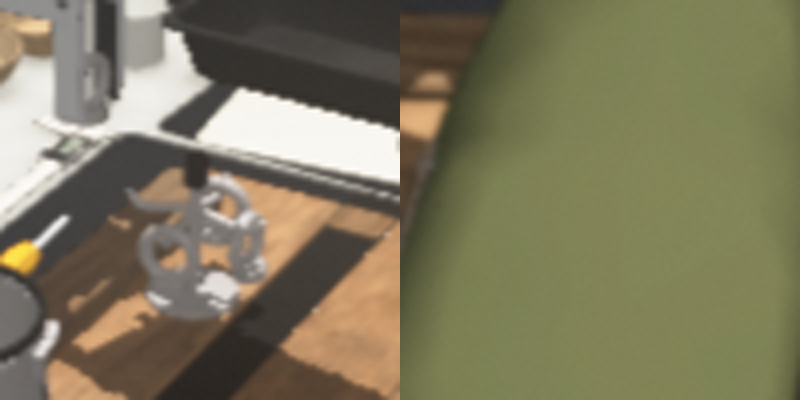

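Three nuts hang, hook 0 at (150,200) in the left half is free, and the carrier hasn't moved.

Call:
{"fn": "move_arm", "kwargs": {"increments": [[0.2, 0, 0.03, 0.4, 0, 0, 0], [0.2, 0, 0, 0.5, 0, 0, 0], [0.2, 0, 0, 0.4, 0, 0, 0], [0.2, 0, 0, 0.23, 0, 0, 0], [0.2, 0, 0, 0, 0, 0, 0], [0.2, -0.2, 0, 0, 0, 0, 0], [0.2, -0.2, 0, 0, 0, 0, 0], [0.2, -0.15, 0, 0, 0, 0, 0], [0.2, -0.15, 0, 0, 0, 0, 0], [0.2, -0.1, 0, 0, 0, 0, 0], [0.2, 0, 0, 0, 0, 0, 0], [0.2, 0, 0, 0, 0, 0, 0]]}}

```text
time_s: 46.7
ee_pos: [0.6199, -0.1679, 0.0457]
eef_rot: [3.141, -0.0, 0.035]
force: [0.6, -0.1, -0.9]
grip_width: 0.0447
grip_force: 20.0
```

Call:
{"fn": "move_arm", "kwargs": {"increments": [[0.2, 0, -0.02, 0.1, 0, 0, 0], [0.2, 0, 0, 0.1, 0, 0, 0], [0.2, 0, 0, 0.04, 0, 0, 0], [0.2, 0, 0, 0.02, 0, 0, 0], [0.2, 0, 0, 0, 0, 0, 0], [0.2, 0, 0, 0, 0, 0, 0]]}}

```text
time_s: 47.3
ee_pos: [0.6199, -0.1668, 0.0327]
eef_rot: [3.141, -0.0, 0.035]
force: [-0.9, 0.4, 4.5]
grip_width: 0.0444
grip_force: 20.0
```

Call:
{"fn": "move_arm", "kwargs": {"increments": [[0.55, 0, 0, 0, 0, 0, 0], [0.62, 0, 0, 0, 0, 0, 0], [0.62, 0, 0, 0, 0, 0, 0], [0.62, 0, 0, -0.2, 0, 0, 0], [0.62, 0, 0, -0.4, 0, 0, 0], [0.62, 0, 0, -0.7, 0, 0, 0], [0.62, 0, 0, -0.9, 0, 0, 0], [0.62, 0, 0, -0.9, 0, 0, 0], [0.62, 0, 0, -0.5, 0, 0, 0], [0.62, -0.6, 0, 0, 0, 0, 0], [0.62, -0.8, 0, 0, 0, 0, 0], [0.62, -0.8, 0, 0, 0, 0, 0], [0.62, -0.8, 0, 0, 0, 0, 0], [0.62, -0.6, 0, 0, 0, 0, 0], [0.62, 0, 0, 0, 0, 0, 0], [0.62, 0, 0, 0, 0, 0, 0]]}}

```text
time_s: 48.9
ee_pos: [0.44, -0.1733, 0.2135]
eef_rot: [3.141, -0.002, 0.034]
force: [1.0, -0.4, -0.5]
grip_width: 0.0583
grip_force: 0.0
```

```bash
python3 car.py .58 -.168 .035;  python3 -c "
import cv2,numpy as np
a=cv2.imread('pics/slast.png');b=cv2.imread('pics/tlast.png');cv2.imwrite('pics/a9.png',np.hstack([cv2.resize(a[150:250,280:380],None,fx=4,fy=4,interpolation=cv2.INTER_CUBIC),cv2.resize(b[180:280,370:470],None,fx=4,fy=4,interpolation=cv2.INTER_CUBIC)]))"
```

```text
t 0.73 610 [ 0.5806 -0.1684  0.0429] 0.238
s 0.85 381 [ 0.5779 -0.1639  0.0429] 0.249
both [array([ 0.5801, -0.1675,  0.0338]), np.float64(0.5254)]
[ 0.4402 -0.173   0.2122] [-3.14135669e+00  4.64066142e-04  3.52704748e-02]
```

View pics/a9.png

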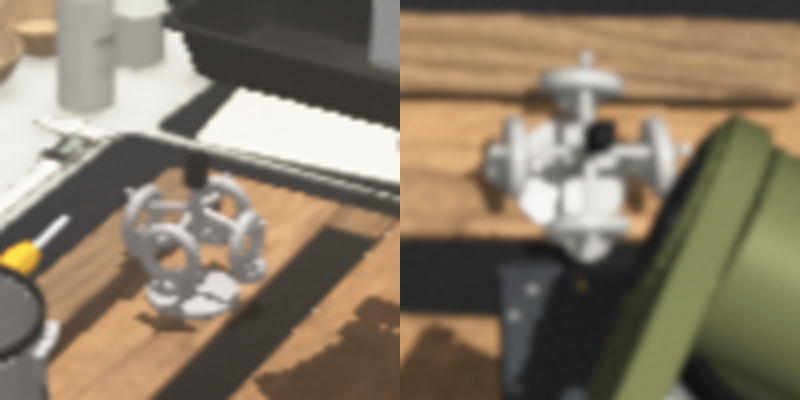

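All four nuts hang, one to a hook; the top half shows the black grip at (600,135). Now I take the carrier grip.

Call:
{"fn": "move_arm", "kwargs": {"increments": [[0.62, 0.4, 0, 0, 0, 0, 0], [0.62, 0.5, 0, 0, 0, 0, 0], [0.62, 0.5, 0, 0, 0, 0, 0], [0.62, 0.5, 0, 0, 0, 0, 0], [0.62, 0.5, 0, 0, 0, 0, 0], [0.62, 0.4, 0, 0, 0, 0, 0], [0.62, 0, 0, 0.5, 0, 0, 0], [0.62, 0, 0, 0.6, 0, 0, 0], [0.62, 0, 0, 0.4, 0, 0, 0], [0.62, 0, 0, 0, 0, 0, 0], [0.62, 0, 0, 0, 0, 0, 0], [0.62, 0, 0, 0, 0, 0, 0]], "force": 60}}

```text
time_s: 50.4
ee_pos: [0.5804, -0.1684, 0.1389]
eef_rot: [3.141, -0.002, 0.035]
force: [-0.1, 0.4, 0.1]
grip_width: 0.058
grip_force: 0.0
```

```bash
python3 - <<'E'
from h import *
t=shot('top')
p=(180+135/4,370+200/4); print('grip top',atz(t,p,.110))
b=cv2.imread('pics/tlast.png');g=cv2.cvtColor(b,6)[203:224,411:429].astype(float);w=np.clip(70-g,0,None);y,x=np.mgrid[203:224,411:429]
c=((y*w).sum()/w.sum(),(x*w).sum()/w.sum());print(c,'at mid z .1',atz(t,c,.1));print(ctrl.get_obs()['ee_pos'])
E
```

```text
grip top [ 0.57796954 -0.16704322  0.11      ]
(np.float64(214.02891326021935), np.float64(419.1754735792622)) at mid z .1 [ 0.57968931 -0.16720924  0.1       ]
[ 0.58030127 -0.16838433  0.1388699 ]
```

Call:
{"fn": "move_arm", "kwargs": {"increments": [[0.5, -0.01, -0.01, 0.4, 0, 0, 0], [0.5, 0, 0, 0.4, 0, 0, 0], [0.5, 0, 0, 0.2, 0, 0, 0], [0.5, 0, 0, 0, 0, 0, 0], [0.2, 0, 0, 0, 0, 0, 0], [0, 0, 0, 0, 0, 0, 0], [0, 0, 0, 0, 0, 0, 0], [0, 0, 0, 0, 0, 0, 0], [0, 0, 0, 0, 0, 0, 0], [0, 0, 0, 0, 0, 0, 0], [0, 0, 0, 0, 0, 0, 0]], "force": 60}}

```text
time_s: 51.55
ee_pos: [0.5793, -0.1679, 0.0877]
eef_rot: [3.141, -0.0, 0.035]
force: [0.0, -2.1, 1.8]
grip_width: 0.0134
grip_force: 60.0
```

Call:
{"fn": "move_arm", "kwargs": {"increments": [[0, 0, 0, -0.1, 0, 0, 0], [0, 0, 0, -0.2, 0, 0, 0], [0, 0, 0, -0.3, 0, 0, 0], [0, 0, 0, -0.35, 0, 0, 0], [0, 0, 0, -0.4, 0, 0, 0], [0, 0, 0, -0.4, 0, 0, 0], [0, 0, 0, -0.4, 0, 0, 0], [0, 0, 0, -0.4, 0, 0, 0], [0, 0, 0, -0.3, 0, 0, 0], [0, 0, 0, -0.2, 0, 0, 0], [0, 0, 0, -0.1, 0, 0, 0], [0, 0, 0, 0, 0, 0, 0]]}}

```text
time_s: 52.75
ee_pos: [0.5792, -0.1677, 0.2454]
eef_rot: [3.141, -0.001, 0.035]
force: [-0.1, 0.0, -7.8]
grip_width: 0.0133
grip_force: 59.9
```

Call:
{"fn": "move_arm", "kwargs": {"increments": [[0, 0, -0.1, 0, 0, 0, 0], [0, 0.02, -0.2, 0, 0, 0, 0], [0, 0.04, -0.3, 0, 0, 0, 0], [0, 0.04, -0.35, 0, 0, 0, 0], [0, 0.04, -0.35, 0, 0, 0, 0], [0, 0.04, -0.38, 0, 0, 0, 0], [0, 0.04, -0.38, 0, 0, 0, 0], [0, 0.04, -0.38, 0, 0, 0, 0], [0, 0.04, -0.38, 0, 0, 0, 0], [0, 0.04, -0.38, 0, 0, 0, 0], [0, 0.04, -0.38, 0, 0, 0, 0], [0, 0.04, -0.38, 0, 0, 0, 0], [0, 0.04, -0.35, 0, 0, 0, 0], [0, 0.04, -0.35, 0, 0, 0, 0], [0, 0.04, -0.3, 0, 0, 0, 0], [0, 0.03, -0.25, 0, 0, 0, 0], [0, 0.02, -0.2, 0, 0, 0, 0], [0, 0, -0.12, 0, 0, 0, 0], [0, 0, 0, 0, 0, 0, 0], [0, 0, 0, 0, 0, 0, 0]]}}

```text
time_s: 54.75
ee_pos: [0.5991, 0.1093, 0.2449]
eef_rot: [3.141, 0.0, 0.034]
force: [0.5, -0.8, -7.8]
grip_width: 0.0136
grip_force: 59.9
```

```bash
python3 - <<'E'
from h import *
s=shot('scene');t=shot('top')
cv2.imwrite('pics/a10.png',np.hstack([cv2.resize(s['color'][110:270,200:340],None,fx=3.5,fy=3.5,interpolation=cv2.INTER_CUBIC),cv2.resize(t['color'][130:290,230:310],None,fx=3.5,fy=3.5)]));print(ctrl.get_obs()['ee_pos'])
E
```

```text
[0.59909103 0.10903539 0.24496939]
```

View pics/a10.png

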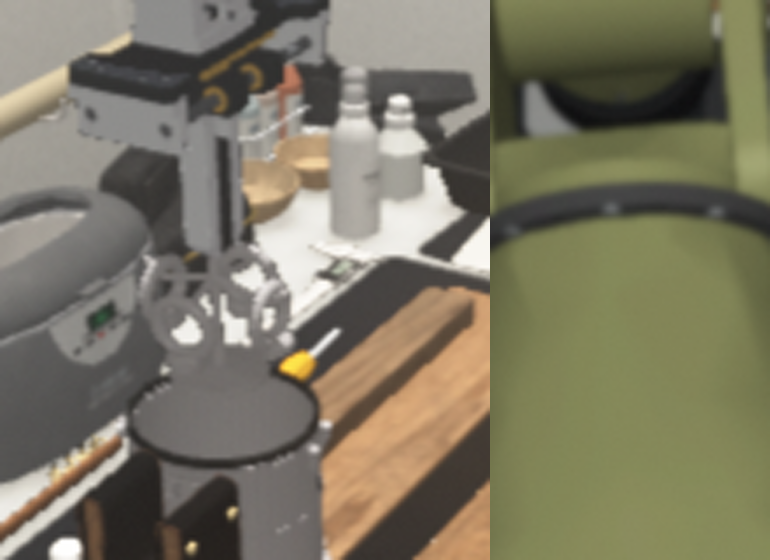

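The four nuts hang over the open mouth at about (225,415), and the measured weight of 7.8 N matches carrier plus nuts. Lowering.

Call:
{"fn": "move_arm", "kwargs": {"increments": [[0, 0, 0, 0.1, 0, 0, 0], [0, 0, 0, 0.2, 0, 0, 0], [0, 0, 0, 0.2, 0, 0, 0], [0, 0, 0, 0.2, 0, 0, 0], [0, 0, 0, 0.2, 0, 0, 0], [0, 0, 0, 0.2, 0, 0, 0], [0, 0, 0, 0.1, 0, 0, 0], [0, 0, 0, 0, 0, 0, 0]]}}

```text
time_s: 55.65
ee_pos: [0.5988, 0.1096, 0.184]
eef_rot: [3.141, 0.001, 0.035]
force: [0.3, -0.3, -8.9]
grip_width: 0.0135
grip_force: 59.9
```

Call:
{"fn": "move_arm", "kwargs": {"increments": [[0, 0, 0, 0.1, 0, 0, 0], [0, 0, 0, 0.2, 0, 0, 0], [0, 0, 0, 0.2, 0, 0, 0], [0, 0, 0, 0.2, 0, 0, 0], [0, 0, 0, 0.2, 0, 0, 0], [0, 0, 0, 0.2, 0, 0, 0], [0, 0, 0, 0.2, 0, 0, 0], [0, 0, 0, 0.2, 0, 0, 0], [0, 0, 0, 0.1, 0, 0, 0], [0, 0, 0, 0.1, 0, 0, 0], [0, 0, 0, 0, 0, 0, 0], [0, 0, 0, 0, 0, 0, 0]]}}

```text
time_s: 56.85
ee_pos: [0.5992, 0.1097, 0.1002]
eef_rot: [-3.142, -0.0, 0.035]
force: [0.6, -0.0, -7.5]
grip_width: 0.0135
grip_force: 59.9
```

Call:
{"fn": "move_arm", "kwargs": {"increments": [[0, 0, 0, 0.05, 0, 0, 0], [0, 0, 0, 0.04, 0, 0, 0], [0, 0, 0, 0.02, 0, 0, 0], [0, 0, 0, 0.02, 0, 0, 0], [0, 0, 0, 0, 0, 0, 0], [0, 0, 0, 0, 0, 0, 0]]}}

```text
time_s: 57.45
ee_pos: [0.5992, 0.1096, 0.0938]
eef_rot: [3.142, -0.0, 0.035]
force: [-1.1, -1.9, -3.7]
grip_width: 0.0135
grip_force: 59.9
```

Call:
{"fn": "move_arm", "kwargs": {"increments": [[0, 0, 0, 0.01, 0, 0, 0], [0, 0, 0, 0, 0, 0, 0], [0.2, 0, 0, 0, 0, 0, 0], [0.4, 0, 0, 0, 0, 0, 0], [0.5, 0, 0, 0, 0, 0, 0], [0.5, 0, 0, 0, 0, 0, 0], [0.5, 0, 0, -0.2, 0, 0, 0], [0.5, 0, 0, -0.5, 0, 0, 0], [0.5, 0, 0, -0.8, 0, 0, 0], [0.5, 0, 0, -0.8, 0, 0, 0], [0.5, 0, 0, -0.7, 0, 0, 0], [0.5, -0.5, 0, -0.3, 0, 0, 0], [0.5, -0.7, 0, 0, 0, 0, 0], [0.5, -0.7, 0, 0, 0, 0, 0], [0.5, -0.7, 0, 0, 0, 0, 0], [0.5, -0.6, 0, 0, 0, 0, 0], [0.5, 0, 0, 0, 0, 0, 0], [0.5, 0, 0, 0, 0, 0, 0]]}}

```text
time_s: 59.25
ee_pos: [0.4393, 0.1041, 0.2591]
eef_rot: [-3.141, -0.002, 0.035]
force: [1.0, 0.4, -0.1]
grip_width: 0.047
grip_force: 0.0
```

```bash
python3 - <<'E'
from h import *
s=shot('scene','sl.png');t=shot('top','tl.png')
print(ctrl.get_obs()['ee_pos'])
for n,p in(('s',s),('t',t)):
    for k in('cap','eye0','carrier_grip'):
        print(n,k,[(round(float(d['conf']),2),np.round(d['centre'],1).tolist(),int(d['mask'].sum())) for d in ctrl.cut_out(k,p)])
    g=cv2.cvtColor(p['color'],6)
cv2.imwrite('pics/a11.png',np.hstack([cv2.resize(s['color'][190:330,220:360],None,fx=4,fy=4,interpolation=cv2.INTER_CUBIC)[:,:400],cv2.resize(t['color'][150:290,230:330],None,fx=4,fy=4,interpolation=cv2.INTER_CUBIC)]))
E
```

```text
[0.43983436 0.10407824 0.25829311]
s cap [(0.68, [215.6, 261.1], 434), (0.56, [294.3, 321.4], 2675)]
s eye0 []
s carrier_grip []
t cap [(0.9, [290.7, 262.7], 954)]
t eye0 [(0.57, [207.6, 264.5], 118), (0.45, [187.9, 282.0], 176)]
t carrier_grip [(0.6, [192.2, 275.7], 1778), (0.56, [205.7, 283.3], 285), (0.35, [194.2, 167.9], 1109)]
```

View pics/a11.png

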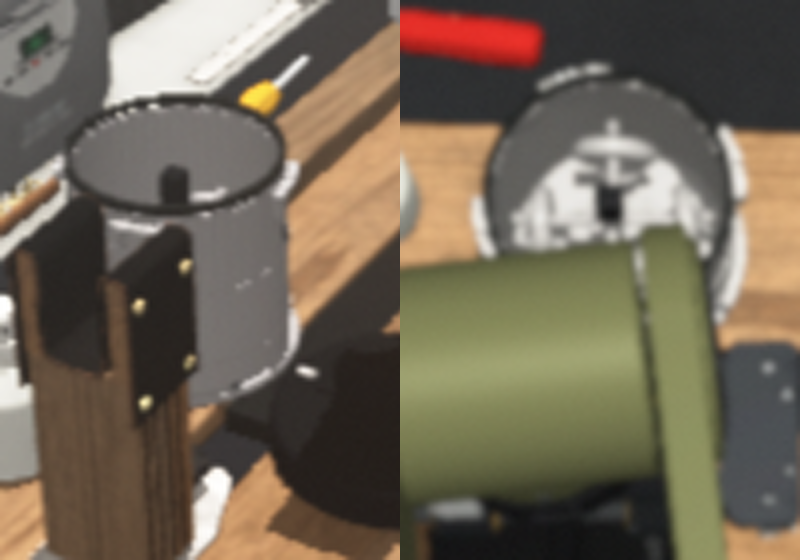

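The scene half shows the carrier's black grip standing low inside the canister at (175,185); the top half shows the nuts and grip inside the mouth. Now I refine the cap position.

```bash
python3 - <<'E'
from h import *
s=shot('scene','sx.png');g=cv2.cvtColor(s['color'],6)
def blob(c,r=5):
    y,x=int(c[0]),int(c[1]);w=np.clip(g[y-r:y+r+1,x-r:x+r+1].astype(float)-90,0,None);yy,xx=np.mgrid[y-r:y+r+1,x-r:x+r+1];return (yy*w).sum()/w.sum(),(xx*w).sum()/w.sum()
b=[blob(q) for q in((283,296.7),(300.3,346.5))];print(b)
a=[atz(s,q,.0245) for q in b];d=a[0]-a[1];print(np.round(a,4),(a[0]+a[1])/2,np.degrees(np.arctan2(d[1],d[0])),np.linalg.norm(d))
E
```

```text
[(np.float64(281.4315789473684), np.float64(294.9919028340081)), (np.float64(299.6404199475066), np.float64(346.0813648293963))]
[[0.5048 0.1304 0.0245]
 [0.3772 0.1315 0.0245]] [0.44099783 0.1309456  0.0245    ] -0.5241138266970563 0.1275756671187928
```

Call:
{"fn": "move_arm", "kwargs": {"increments": [[0.5, 0, 0, 0, 0, 0, 0.035], [0.5, 0.01, -0.26, 0, 0, 0, 0], [0.5, 0, -0.25, 0, 0, 0, 0], [0.5, 0, 0, 0.5, 0, 0, 0], [0.5, 0, 0, 0.7, 0, 0, 0], [0.5, 0, 0, 0.8, 0, 0, 0], [0.5, 0, 0, 0.8, 0, 0, 0], [0.5, 0, 0, 0.7, 0, 0, 0], [0.5, 0, 0, 0.5, 0, 0, 0], [0.5, 0, 0, 0.3, 0, 0, 0], [0.5, 0, 0, 0, 0, 0, 0], [0.5, 0, 0, 0, 0, 0, 0], [0.5, 0, 0, 0, 0, 0, 0]], "force": 50}}

```text
time_s: 61.0
ee_pos: [0.4402, 0.1301, 0.0439]
eef_rot: [-3.141, -0.002, 0.0]
force: [-1.0, 0.0, -0.0]
grip_width: 0.0474
grip_force: 0.0
```

Call:
{"fn": "move_arm", "kwargs": {"increments": [[0.5, 0, 0, 0.15, 0, 0, 0], [0.5, 0, 0, 0.15, 0, 0, 0], [0.5, 0, 0, 0.03, 0, 0, 0], [0.5, 0, 0, 0, 0, 0, 0], [0.1, 0, 0, 0, 0, 0, 0], [0, 0, 0, 0, 0, 0, 0], [0, 0, 0, 0, 0, 0, 0], [0, 0, 0, 0, 0, 0, 0], [0, 0, 0, 0, 0, 0, 0], [0, 0, 0, 0, 0, 0, 0], [0, 0, 0, 0, 0, 0, 0]], "force": 50}}

```text
time_s: 62.1
ee_pos: [0.4397, 0.1296, 0.0265]
eef_rot: [-3.142, -0.0, -0.0]
force: [-0.7, -0.2, 2.5]
grip_width: 0.0138
grip_force: 50.0
```

Call:
{"fn": "move_arm", "kwargs": {"increments": [[0, 0, 0, -0.3, 0, 0, 0], [0, 0, 0, -0.6, 0, 0, 0], [0, 0, 0, -0.8, 0, 0, 0], [0, 0, 0, -0.8, 0, 0, 0], [0, 0, 0, -0.8, 0, 0, 0], [0, 0, 0, -0.5, 0, 0, 0], [0, 0, 0, -0.1, 0, 0, 0], [0, 0, 0, 0, 0, 0, -0.12], [0, 0, 0, 0, 0, 0, -0.13], [0, 0, 0, 0, 0, 0, -0.13], [0, 0, 0, 0, 0, 0, -0.13], [0, 0, 0, 0, 0, 0, -0.13], [0, 0, 0, 0, 0, 0, -0.13], [0, 0, 0, 0, 0, 0, -0.13], [0, 0, 0, 0, 0, 0, -0.144], [0, 0, 0, 0, 0, 0, 0]]}}

```text
time_s: 63.7
ee_pos: [0.4392, 0.1295, 0.2198]
eef_rot: [-3.14, 0.002, 1.046]
force: [0.1, -0.1, -1.8]
grip_width: 0.0139
grip_force: 50.0
```

Call:
{"fn": "move_arm", "kwargs": {"increments": [[0, 0.1, 0.25, 0, 0, 0, 0], [0, 0.16, 0.38, 0, 0, 0, 0], [0, 0.2, 0.45, 0, 0, 0, 0], [0, 0.2, 0.45, 0, 0, 0, 0], [0, 0.2, 0.45, 0, 0, 0, 0], [0, 0.16, 0.43, 0, 0, 0, 0], [0, 0.14, 0.33, 0, 0, 0, 0], [0, 0.1, 0.22, 0, 0, 0, 0], [0, 0, 0, 0, 0, 0, 0], [0, 0, 0, 0, 0, 0, 0], [0, 0, 0, 0, 0, 0, 0]]}}

```text
time_s: 64.8
ee_pos: [0.5987, 0.1097, 0.2211]
eef_rot: [-3.141, 0.0, 1.043]
force: [0.2, 0.0, -1.3]
grip_width: 0.0135
grip_force: 50.0
```

Call:
{"fn": "move_arm", "kwargs": {"increments": [[0, 0, 0, 0.2, 0, 0, 0], [0, 0, 0, 0.3, 0, 0, 0], [0, 0, 0, 0.3, 0, 0, 0], [0, 0, 0, 0.3, 0, 0, 0], [0, 0, 0, 0.2, 0, 0, 0], [0, 0, 0, 0.12, 0, 0, 0], [0, 0, 0, 0.08, 0, 0, 0], [0, 0, 0, 0.06, 0, 0, 0], [0, 0, 0, 0, 0, 0, 0], [0, 0, 0, 0, 0, 0, 0]]}}

```text
time_s: 65.8
ee_pos: [0.5994, 0.1096, 0.1438]
eef_rot: [3.141, -0.0, 1.044]
force: [-0.3, -0.2, -1.9]
grip_width: 0.0134
grip_force: 50.0
```

Call:
{"fn": "move_arm", "kwargs": {"increments": [[0, 0, 0, 0.05, 0, 0, 0], [0, 0, 0, 0.05, 0, 0, 0], [0, 0, 0, 0.03, 0, 0, 0], [0, 0, 0, 0.03, 0, 0, 0], [0, 0, 0, 0.03, 0, 0, 0], [0, 0, 0, 0.03, 0, 0, 0], [0, 0, 0, 0.02, 0, 0, 0], [0, 0, 0, 0, 0, 0, 0], [0, 0, 0, 0, 0, 0, 0]]}}

```text
time_s: 66.7
ee_pos: [0.5994, 0.1096, 0.1322]
eef_rot: [3.141, -0.0, 1.044]
force: [-3.5, -0.0, 8.0]
grip_width: 0.0138
grip_force: 50.0
```

Call:
{"fn": "move_arm", "kwargs": {"increments": [[0, 0, 0, 0.02, 0, 0, 0], [0, 0, 0, 0, 0, 0, 0.05], [0, 0, 0, 0, 0, 0, 0.05], [0, 0, 0, 0, 0, 0, 0.05], [0, 0, 0, 0, 0, 0, 0.05], [0, 0, 0, 0, 0, 0, 0.05], [0, 0, 0, 0, 0, 0, 0.05], [0, 0, 0, 0, 0, 0, 0.05], [0, 0, 0, 0, 0, 0, 0.05], [0, 0, 0, 0, 0, 0, 0.05], [0, 0, 0, 0, 0, 0, 0.05], [0, 0, 0, 0, 0, 0, 0.05], [0, 0, 0, 0, 0, 0, 0.05], [0, 0, 0, 0, 0, 0, 0.05], [0, 0, 0, 0, 0, 0, 0], [0, 0, 0, 0, 0, 0, 0]]}}

```text
time_s: 68.3
ee_pos: [0.6, 0.1097, 0.1316]
eef_rot: [3.141, -0.003, 0.394]
force: [0.4, -0.1, 8.6]
grip_width: 0.0137
grip_force: 50.0
```

```bash
python3 -c "
from station import ctrl
o=ctrl.get_obs();print(o['moment'],o['force'],o['ee_pos'],o['eef_rot'])"
```

```text
[-0.01399726  0.16225956  0.24515272] [ 0.40974209 -0.09406781  8.60300869] [0.59999751 0.10973346 0.13163892] [ 3.14085306e+00 -2.51265942e-03  3.94055638e-01]
```

Free so far. I take the last 0.13 rad slowly and watch the moment.

Call:
{"fn": "move_arm", "kwargs": {"increments": [[0, 0, 0, 0, 0, 0, 0.03], [0, 0, 0, 0, 0, 0, 0.03], [0, 0, 0, 0, 0, 0, 0.03], [0, 0, 0, 0, 0, 0, 0.02], [0, 0, 0, 0, 0, 0, 0.015], [0, 0, 0, 0, 0, 0, 0], [0, 0, 0, 0, 0, 0, 0]]}}

```text
time_s: 69.0
ee_pos: [0.6, 0.1097, 0.1316]
eef_rot: [3.141, -0.003, 0.269]
force: [0.6, 0.6, 8.4]
grip_width: 0.0138
grip_force: 50.1
```

```bash
python3 -c "
from station import ctrl
o=ctrl.get_obs();print(o['moment'],o['force'],o['ee_pos'],o['eef_rot'])"
```

```text
[-0.06620528  0.19028794  0.24951147] [0.60879216 0.59008067 8.44051823] [0.59998855 0.10970244 0.13162824] [ 3.14114883e+00 -2.52352932e-03  2.69207025e-01]
```

Call:
{"fn": "move_arm", "kwargs": {"increments": [[0, 0, 0, 0, 0, 0, 0.01], [0, 0, 0, 0, 0, 0, 0.01], [0, 0, 0, 0, 0, 0, 0.01], [0, 0, 0, 0, 0, 0, 0]]}}

```text
time_s: 69.4
ee_pos: [0.6, 0.1097, 0.1317]
eef_rot: [3.141, -0.003, 0.239]
force: [-0.7, -0.9, 8.9]
grip_width: 0.0138
grip_force: 50.1
```

```bash
python3 -c "
from station import ctrl
o=ctrl.get_obs();print(o['moment'],o['force'],o['ee_pos'],o['eef_rot'])"
```

```text
[-0.15446416  0.17836513  0.44749809] [-0.67307663 -0.9052138   8.94231063] [0.60001725 0.10968188 0.13165958] [ 3.14108807e+00 -2.63605617e-03  2.39070753e-01]
```

Call:
{"fn": "move_arm", "kwargs": {"increments": [[0, 0, 0, 0, 0, 0, 0.01], [0, 0, 0, 0, 0, 0, 0.01], [0, 0, 0, 0, 0, 0, 0]]}}

```text
time_s: 69.7
ee_pos: [0.6, 0.1095, 0.1316]
eef_rot: [3.141, -0.003, 0.219]
force: [1.3, -2.0, 8.1]
grip_width: 0.0137
grip_force: 50.4
```

```bash
python3 -c "
from station import ctrl
o=ctrl.get_obs();print(o['moment'],o['force'],o['ee_pos'],o['eef_rot'])"
```

```text
[-0.45149527  0.1252334   0.63195273] [ 1.31943003 -2.01830666  8.14055332] [0.60002552 0.10945326 0.13162687] [ 3.14069958e+00 -2.54266343e-03  2.19237303e-01]
```

Call:
{"fn": "move_arm", "kwargs": {"increments": [[0, 0, 0, 0, 0, 0, -0.015], [0, 0, 0, -0.04, 0, 0, 0], [0, 0, 0, -0.04, 0, 0, 0], [0, 0, 0, -0.03, 0, 0, 0], [0, 0, 0, 0, 0, 0, 0], [0.3, 0, 0, 0, 0, 0, 0], [0.5, 0, 0, 0, 0, 0, 0], [0.5, 0, 0, 0, 0, 0, 0], [0.5, 0, 0, 0, 0, 0, 0]]}}

```text
time_s: 70.6
ee_pos: [0.5991, 0.1098, 0.1358]
eef_rot: [-3.141, 0.0, 0.234]
force: [0.6, 0.5, 3.0]
grip_width: 0.0421
grip_force: 1.5
```

Call:
{"fn": "move_arm", "kwargs": {"increments": [[0.5, 0, 0, -0.3, 0, 0, 0], [0.5, 0, 0, -0.6, 0, 0, 0], [0.5, 0, 0, -0.8, 0, 0, 0], [0.5, 0, 0, -0.6, 0, 0, 0], [0.5, -0.4, 0.3, -0.2, 0, 0, 0], [0.5, -0.4, 0.5, 0, 0, 0, 0], [0.5, -0.4, 0.6, 0, 0, 0, 0], [0.5, -0.4, 0.6, 0, 0, 0, 0], [0.5, -0.4, 0.6, 0, 0, 0, 0], [0.5, -0.4, 0.6, 0, 0, 0, 0], [0.5, -0.4, 0.6, 0, 0, 0, 0], [0.5, -0.4, 0.6, 0, 0, 0, 0], [0.5, -0.2, 0.4, 0, 0, 0, 0], [0.5, 0, 0, 0, 0, 0, 0], [0.5, 0, 0, 0, 0, 0, 0]]}}

```text
time_s: 72.1
ee_pos: [0.4894, -0.1632, 0.2614]
eef_rot: [-3.142, -0.0, 0.233]
force: [0.3, 0.6, -0.2]
grip_width: 0.0466
grip_force: 0.0
```

```bash
python3 - <<'E'
from h import *
s=shot('scene','sf.png');t=shot('top','tf.png');print(ctrl.get_obs()['ee_pos'])
for n,p,q in(('t',t,((167.4,274.9),(227.5,288.8))),('s',s,((221,238.5),(228,290.5)))):
    g=cv2.cvtColor(p['color'],6);B=[]
    for c in q:
        y,x=int(round(c[0])),int(round(c[1]));r=5;w=np.clip(g[y-r:y+r+1,x-r:x+r+1].astype(float)-90,0,None);yy,xx=np.mgrid[y-r:y+r+1,x-r:x+r+1];B.append(((yy*w).sum()/w.sum(),(xx*w).sum()/w.sum()))
    a=[atz(p,b,.1355) for b in B];d=a[0]-a[1];print(n,B,(a[0]+a[1])/2,np.degrees(np.arctan2(d[1],d[0])),np.linalg.norm(d))
cv2.imwrite('pics/a12.png',np.hstack([cv2.resize(s['color'][180:320,200:340],None,fx=4,fy=4,interpolation=cv2.INTER_CUBIC)[:,:400],cv2.resize(t['color'][150:290,230:330],None,fx=4,fy=4,interpolation=cv2.INTER_CUBIC)]))
E
```

```text
[ 0.48972173 -0.16243278  0.26126149]
t [(np.float64(166.3845063769485), np.float64(273.99149740198396)), (np.float64(226.18329278183293), np.float64(287.26074614760745))] [0.60093927 0.11068319 0.1355    ] 14.223050970448645 0.12392395443667915
s [(np.float64(220.22820512820513), np.float64(235.97564102564104)), (np.float64(228.19004975124378), np.float64(289.15721393034823))] [0.59902888 0.11180454 0.1355    ] 14.014392515675056 0.12477644185448966
```

View pics/a12.png

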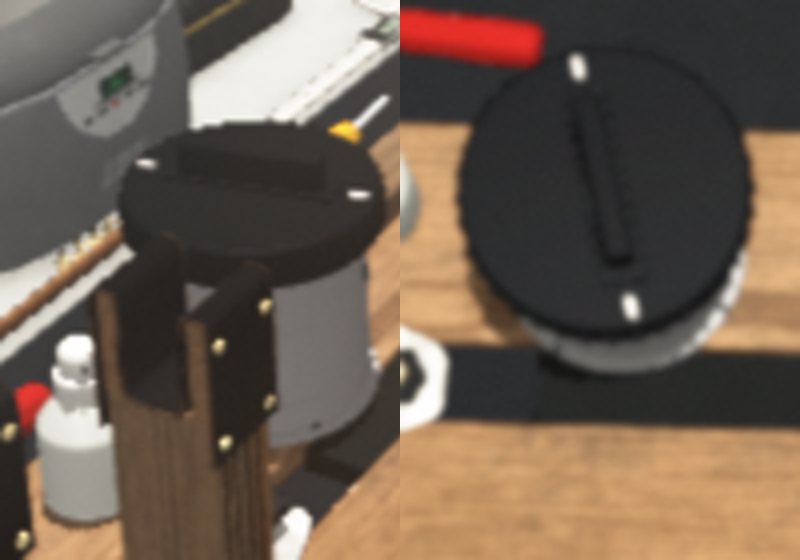

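The cap sits level on the canister. Its marks, at (146,163) and (359,194) in the left half, put the bar at 14°, against 15° when it was locked at the start. The spray and post are untouched. Handing in.

```bash
python3 -c "
from station import ctrl
print(ctrl.hand_in())"
```

```text
the job is handed in; nothing more can be done
None
```

The job is handed in, with no verdict returned: all four nuts hang one to a hook on the carrier inside the canister, the cap is back on and turned to its end stops (bar about 1° from its starting locked angle), and the pliers, pouch and spray bottle were not touched.

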